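Gauge the locked vise's opening with square bars and switch its clamp on

ROBOT

A 6-joint arm with a two-finger parallel gripper is mounted at the origin on the work surface. World frame = base frame: x ahead of the robot, y to its left, z up, the work surface at z = 0. Lengths are in m, angles in rad, forces in N, time in s.
With the tool pointing down it reaches from about 0.35 to 0.775 m from the base axis. Payload 7.3 kg.
Tool frame: the origin (TCP) lies at the very end of the fingers, on their centre line; the grasp point (between the pads) lies 19 mm behind it (robot.hold_point_z is the distance from the TCP to the grasp point, in m); z points along the fingers, y is the direction in which the jaws open and shut (so a half turn about z gives the same grasp; the last joint's range is limited). The gripper opens to 92 mm and grips with 3 to 60 N. Pads are 19 mm wide; open, the fingers measure 130 mm over their backs; the gripper's body (75 mm by 190 mm) begins 47 mm behind the grasp point.
Start: joints at [-1.307, 0.342, 1.524, -0, 1.275, -0.146], TCP at [0.209, -0.482, 0.227] pointing down, gripper open.
Joint ranges: [-2.53, 2.53], [-0.77, 2.02], [0.04, 2.7], [-1, 4.14], [0.28, 2.66], [-3.11, 3.11]. Speed limits (rad/s): [2.57, 2.57, 3.14, 3.14, 3.14, 3.14].

INTERFACE

Orientations are given as [roll, pitch, yaw] about the fixed x, y, z axes, in that order (R = Rz(yaw) Ry(pitch) Rx(roll)).
In Python, from cell import monitor, viewer, robot gives the robot as it stands.
- The arm moves only by the tool move_arm, never from a script. Its argument "deltas" is a list of rows, each an object of numbers: "x", "y", "z": the shift along the tool's x, y, z in m; "wx", "wy", "wz": the turn, a rotation vector about the tool's x, y, z in degrees; "hand": the opening, from 0 (shut) to 1 (fully open). In form: [{"x": .., "y": .., "z": .., "wx": .., "wy": .., "wz": .., "hand": ..}, ...]. A call has 1 to 8 rows; each row is the pose to reach, as a shift and turn from the pose commanded when the call began, along the tool's axes at that moment; what a row does not reach only later rows make up. A row lasts 1/8 s, in which the tool goes at most 62.5 mm and 10.7 degrees, less where a joint would pass 70% of its speed; a pose out of reach is approached as far as the arm can. A call with a gripper value outside its range is refused whole. The fingers move at their own pace and stop on an object; "grip_force" is the grip in N (left out, the last holds). Time passes only in rows, so rows that repeat a pose let the fingers close. It gives the time, the measured TCP pose, the force and the opening at its end, in the units of the state.
- monitor.observe(): the state, without advancing time (a new reading comes with each control period).
- viewer.read_camera(name): name is "side" or "top"; returns the picture (420x560x3 uint8, red, green, blue); there is no depth.
- viewer.camera_params(name): a dict with "camera_matrix" (3x3 intrinsics, pixels), "R" (3x3) and "t" (3): a world point X has camera coordinates R X + t. Camera axes: x right, y down, z forward; pixel columns grow to the right and rows downward; lengths in m; the calibration is good to about 2 mm. A picture is of the moment at which its call begins. camera_params takes no time and is no camera call.
- robot.hand_in(): hands the job in, once; it reports no verdict.
The state is a dict: "time": time; "qpos": joint angles; "qvel": joint speeds; "joint_efforts": joint torques, N m; "tool_pos": TCP position; "tool_rot": TCP orientation; "contact_force": force on the tool from outside, world axes, zero at the start; "torque": the same for the moment, N m; "opening": finger opening in m.
Only numpy, scipy, OpenCV 4.12 (cv2) and the standard library are available. Lean on these libraries where they do the work, as an engineer would, in place of code of your own. Each camera call takes 0.05 s, during which the arm holds its last target. There are 200 camera calls.

TASK

Clear the loose lock parts off the vise into the grey tray, then find the vise's opening with the square gauge bars: try them between the jaws one at a time, thinnest first, to find the thickest that drops in freely, and leave that one lying down in the gap, middled along the jaws, with all the other bars lying flat back on the rubber mat. Last of all, flip the isolator's toggle over until it snaps to the green ON side. Leave everything else on the bench where it is.

Things in the scene. Friction and masses are not known exactly. Their poses are not given: they have to be found in the camera images.
- vise: blue iron vise fixed to the bench, jaws 150 mm wide, T-handle towards the robot. Origin on the bench under the middle of the FIXED jaw's face; x points from that face away from the gap (and the robot), y along the jaws. The jaw nearer the robot is locked at an unknown opening of 27 to 46 mm: the gap runs from x = 0 to x = -opening. Behind the fixed jaw: a flat 80 mm high
- vise_top (a point): middle of the fixed jaw's top edge at the gap, 80 mm above the bench. (jaw_face, not reported, is the locked jaw's face.) Both jaw tops are at this height, with a 2 mm chamfer along the gap's upper edges. The bed in the gap (90 mm long) is 13 mm lower: a bar that fits sinks 13 mm below the jaw tops, one that does not stays on top
- mat: black rubber mat fixed to the bench, 300 (x) by 280 (y) by 3 mm, home of the gauge bars; origin at its centre on the bench
- bar24: gauge bar, copper, square 24 x 24 mm section, 100 mm long along its x; origin at its centre
- bar30: gauge bar, bare aluminium, square 30 x 30 mm section, 100 mm long along its x; origin at its centre
- bar36: gauge bar, blue, square 36 x 36 mm section, 100 mm long along its x; origin at its centre
- bar42: gauge bar, red, square 42 x 42 mm section, 100 mm long along its x; origin at its centre
- padlock: brass padlock body, a block 70 (x) x 34 (y) x 24 (z) mm; origin at the centre of its underside. At first across the vise gap, or absent
- shackle: steel U of round bar 12 mm thick, lying flat: 66 mm long (x; bow at +x, the two open legs towards -x), 42 mm over the legs (y), legs 18 mm apart inside; origin at the middle of its outline, on its underside. At first on the flat behind the fixed jaw, or absent
- dial: chrome safe dial: disc 64 mm across and 10 mm thick with a knob 30 mm across standing 24 mm above the disc; origin at the centre of its underside, z up the knob. At first across the vise gap, or absent
- tray: grey open parts tray fixed to the bench, 190 (x) x 170 (y) x 35 mm high, walls and floor 5 mm; origin at the centre of its underside
- toggle (a joint): angle of the clamp isolator's toggle lever on the yellow box: -0.5 rad = OFF (leaning to the red dot), +0.5 rad = ON (leaning to the green dot); weighted over-centre, it snaps to whichever side of upright (0) it is pushed past; about 2 N at the tip moves it
- toggle_tip (a point): centre of the black ball (26 mm) on the end of the toggle lever, 70 mm from its hinge
- isolator: yellow isolator box 90 (x) x 60 (y) x 45 mm high, fixed; origin at the centre of its underside; the lever hinges at its top centre, 45 mm up, and swings in its x-z plane, red OFF dot at -x, green ON dot at +x
- oil: amber oil bottle 52 mm across, 150 mm tall, bystander; origin at centre of underside
- pinjar: jar 64 mm across, 80 mm tall, bystander; origin at centre of underside
- mug: blue mug 80 mm across, 90 mm tall, bystander; origin at centre of underside
- driver: screwdriver 200 mm long lying along its x, bystander
- tension: black iron L-shaped tension tool 130 mm long along its x, 8 mm thick, bystander

How it is judged:
By the outcome, as a careful person would: the job done as asked, in the order asked, and still so for the second after the job is handed in, with the robot touching nothing.
Of padlock, shackle, dial only 1 to 3 are there at a start; the rules pass over those that are not, and their reading is None.
At some moment in a run one of bar24, bar30, bar36, bar42 may be knocked a few centimetres aside while the robot is not near it.
Once in a run the grip may slacken for a moment while it holds something.
It also fails if it takes over 210 s, if anything falls off the work surface, if the arm or the gripper's body presses on something with over 40 N, if the wrist force passes 120 N, or if a joint passes its speed limit or range.

## Working session

There is one attempt and no reset: what is moved stays moved. The work goes in short steps, Python scripts to look and compute and a tool call to move; the robot and the scene stay as the last step left them, time stands still between calls to the robot, and variables do not carry over. Pictures are saved under pics/ and viewed, about 12 in all and at most 16, crops included, and the job is handed in when it is done.

Besides the shell and the picture viewer there is one more tool, called after ">>>" as name(argument=value, ...) on one line, values as JSON. move_arm: Moves the arm, as the interface text tells. Its arguments: {"type":"object","properties":{"deltas":{"type":"array","items":{"type":"object","properties":{"x":{"type":"number"},"y":{"type":"number"},"z":{"type":"number"},"wx":{"type":"number"},"wy":{"type":"number"},"wz":{"type":"number"},"hand":{"type":"number"}}}},"grip_force":{"type":"number"}},"required":["deltas"]}

```bash
mkdir -p pics; ls; cat > h.py <<'E'
import numpy as np, cv2
from cell import monitor, viewer, robot
def shot(cam,name=None):
    im=viewer.read_camera(cam); b=cv2.cvtColor(im,cv2.COLOR_RGB2BGR)
    if name: cv2.imwrite('pics/'+name,b)
    return b
def ray(cam,u,v,z):
    p=viewer.camera_params(cam);K,R,t=map(np.array,(p['camera_matrix'],p['R'],p['t']))
    d=R.T@np.linalg.inv(K)@np.array([u,v,1.]);c=-R.T@t
    return (c+d*(z-c[2])/d[2])
def proj(cam,X):
    p=viewer.camera_params(cam);K,R,t=map(np.array,(p['camera_matrix'],p['R'],p['t']))
    x=K@(R@np.array(X)+t);return x[:2]/x[2]
E
python3 - <<'E'
from h import *
s=monitor.observe();print(s)
for c in('top','side'):
    shot(c,c+'0.png');p=viewer.camera_params(c);print(c,np.array(p['camera_matrix']).round(1).tolist(),-(np.array(p['R']).T@np.array(p['t'])),np.array(p['R']).round(3).tolist())
E
```

```text
pics
{'time': 0.0, 'qpos': array([-1.30699762e+00,  3.42703875e-01,  1.52498327e+00, -4.30635875e-05,
        1.27539363e+00, -1.46006495e-01]), 'qvel': array([ 0.00182816, -0.00018244,  0.00045188,  0.00108458, -0.00013322,
       -0.00117069]), 'joint_efforts': array([ 2.21046874e-03, -4.31241095e+01, -2.44217509e+01,  7.19470507e-02,
        5.59643924e-02, -1.47106834e-04]), 'tool_pos': array([ 0.20907789, -0.48114431,  0.22606652]), 'tool_rot': array([-3.14011437e+00, -1.75763092e-04,  4.09817635e-01]), 'contact_force': array([-0.47704536, -0.1272892 , -0.62163514]), 'torque': array([-0.037231  ,  0.02596248, -0.0271419 ]), 'opening': 0.09201884450848102}
top [[437.6, 0.0, 283.5], [0.0, 437.6, 201.8], [0.0, 0.0, 1.0]] [0.37482646 0.03001521 1.1295105 ] [[0.029, -1.0, 0.007], [-0.984, -0.029, -0.177], [0.177, -0.002, -0.984]]
side [[476.3, 0.0, 283.2], [0.0, 476.3, 211.4], [0.0, 0.0, 1.0]] [0.28732301 0.65236109 0.93716927] [[-0.915, -0.404, 0.006], [-0.317, 0.707, -0.633], [0.252, -0.581, -0.774]]
```

View pics/top0.png

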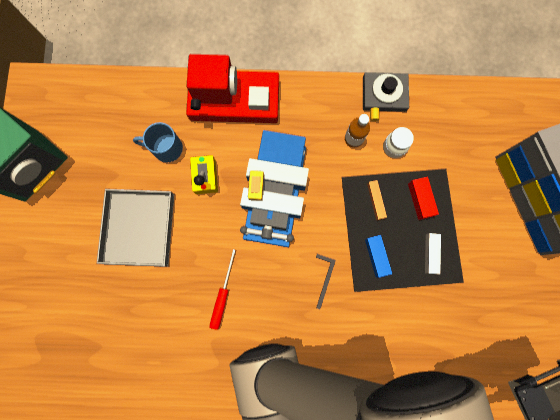

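View pics/side0.png

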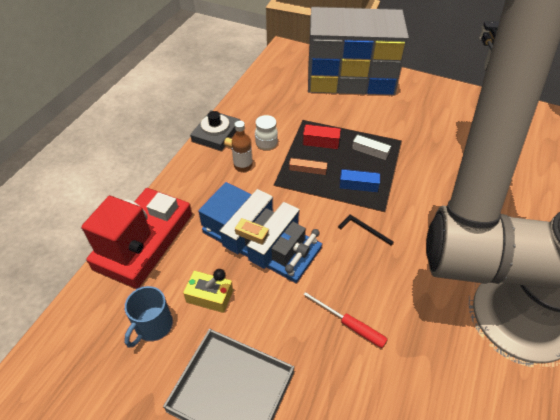

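Top view: the padlock (yellow, at 256,185) lies across the vise gap, and I see no dial or shackle. The bars are on the mat at (377,200), (424,198), (379,256) and (433,253). The tray is at (136,228) and the isolator at (203,175), its ball towards the red dot. I'll zoom in for measurements.

```bash
python3 - <<'E'
from h import *
a=cv2.imread('pics/top0.png');b=cv2.imread('pics/side0.png')
c1=cv2.resize(a[125:255,180:320],None,fx=4,fy=4,interpolation=cv2.INTER_CUBIC)[:520,:560]
c2=cv2.resize(a[165:295,338:468],None,fx=3,fy=3,interpolation=cv2.INTER_CUBIC)
cv2.imwrite('pics/z1.png',c1)
hsv=cv2.cvtColor(a,cv2.COLOR_BGR2HSV);H,S,V=cv2.split(hsv)
roi=np.zeros_like(H);roi[172:290,345:462]=1
masks={'24':((H<20)&(S>80)&(V>120),.027),'36':((H>95)&(H<125)&(S>120),.039),'42':(((H<6)|(H>174))&(S>120),.045),'30':((S<40)&(V>140),.033)}
def rect(m,z,n):
    cs,_=cv2.findContours(m.astype(np.uint8),cv2.RETR_EXTERNAL,cv2.CHAIN_APPROX_NONE)
    c=max(cs,key=cv2.contourArea);bx=cv2.boxPoints(cv2.minAreaRect(c))
    W=np.array([ray('top',u,v,z)[:2] for u,v in c[:,0].astype(float)],np.float32)
    r=cv2.minAreaRect(W);print(n,np.round(r[0],4),np.round(r[1],4),round(r[2],1),'px',bx.round().tolist())
for n,(m,z) in masks.items(): rect(m&(roi>0),z,n)
r2=np.zeros_like(H);r2[165:205,245:268]=1
rect((H>15)&(H<32)&(S>90)&(V>150)&(r2>0),.104,'pad')
r2=np.zeros_like(H);r2[150:200,185:220]=1
rect((H>22)&(H<36)&(S>120)&(r2>0),.045,'iso')
E
```

```text
24 [ 0.5445 -0.4072] [0.0364 0.245 ] 87.5 px [[447.0, 172.0], [461.0, 172.0], [461.0, 267.0], [447.0, 267.0]]
36 [ 0.4422 -0.2105] [0.1014 0.0431] 15.9 px [[364.0, 238.0], [381.0, 234.0], [392.0, 274.0], [376.0, 278.0]]
42 [ 0.5912 -0.3233] [0.1057 0.0567] 14.8 px [[406.0, 181.0], [428.0, 175.0], [439.0, 215.0], [418.0, 221.0]]
30 [ 0.4537 -0.3526] [0.0277 0.1003] 88.0 px [[429.0, 233.0], [440.0, 233.0], [440.0, 273.0], [429.0, 273.0]]
pad [0.5996 0.0973] [0.0336 0.0691] 88.1 px [[247.0, 198.0], [249.0, 170.0], [263.0, 171.0], [261.0, 199.0]]
iso [0.6364 0.2342] [0.0966 0.0633] 7.5 px [[189.0, 156.0], [214.0, 155.0], [217.0, 192.0], [192.0, 193.0]]
```

View pics/z1.png

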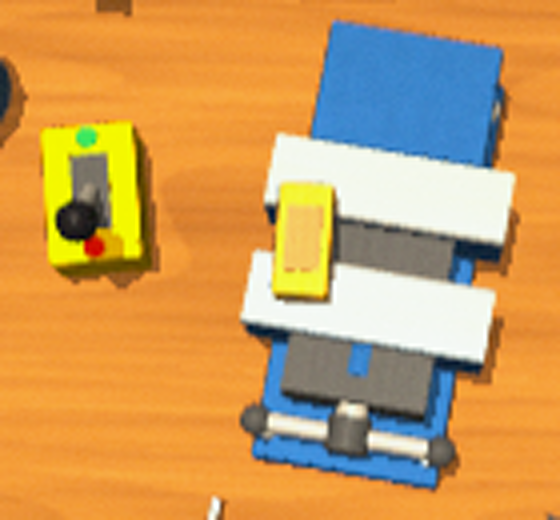

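```bash
cat > m.py <<'E'
from h import *
def wrect(m,z,cam='top'):
    cs,_=cv2.findContours(m.astype(np.uint8),cv2.RETR_EXTERNAL,cv2.CHAIN_APPROX_NONE)
    c=max(cs,key=cv2.contourArea)
    W=np.array([ray(cam,u,v,z)[:2] for u,v in c[:,0].astype(float)],np.float32)
    return cv2.minAreaRect(W)
E
python3 - <<'E'
from m import *
a=cv2.imread('pics/top0.png');H,S,V=cv2.split(cv2.cvtColor(a,cv2.COLOR_BGR2HSV))
def roi(v0,v1,u0,u1):
    r=np.zeros(H.shape,bool);r[v0:v1,u0:u1]=1;return r
W=(S<45)&(V>150)
# column profile across the jaws
for u in (275,285,295): print(u,[(v,int(V[v,u]),int(S[v,u])) for v in range(157,218)])
print('24',wrect((H<22)&(S>80)&(V>120)&roi(175,225,362,395),.027))
print('tray',wrect((S<40)&roi(185,270,95,178),.035))
m=roi(165,295,338,468)&(V<60); print('mat',wrect(m,.003))
# jaw edges: subpixel by V gradient
for name,lo,hi in(('fixed',160,190),('lock',186,218)):
    pts=[]
    for u in range(267,302,2):
        p=W[lo:hi,u]; 
        vs=np.where(p)[0]+lo
        if len(vs): pts.append((u,vs.min(),vs.max()))
    print(name,pts)
E
```

```text
275 [(157, 205, 179), (158, 202, 183), (159, 206, 179), (160, 207, 179), (161, 198, 180), (162, 190, 82), (163, 238, 14), (164, 248, 13), (165, 249, 10), (166, 248, 12), (167, 248, 13), (168, 248, 10), (169, 248, 11), (170, 248, 11), (171, 249, 11), (172, 248, 11), (173, 248, 11), (174, 248, 10), (175, 247, 10), (176, 248, 10), (177, 248, 9), (178, 248, 9), (179, 244, 11), (180, 204, 29), (181, 102, 15), (182, 109, 33), (183, 124, 35), (184, 126, 38), (185, 127, 36), (186, 125, 37), (187, 123, 35), (188, 128, 40), (189, 128, 38), (190, 128, 38), (191, 125, 43), (192, 172, 52), (193, 237, 13), (194, 247, 6), (195, 248, 7), (196, 248, 6), (197, 248, 7), (198, 248, 7), (199, 248, 5), (200, 248, 6), (201, 248, 6), (202, 248, 7), (203, 248, 7), (204, 247, 7), (205, 248, 5), (206, 248, 6), (207, 248, 6), (208, 248, 5), (209, 248, 4), (210, 232, 10), (211, 137, 17), (212, 113, 34), (213, 129, 42), (214, 128, 40), (215, 127, 40), (216, 127, 42), (217, 130, 37)]
285 [(157, 202, 184), (158, 204, 181), (159, 202, 179), (160, 204, 179), (161, 204, 184), (162, 207, 177), (163, 189, 178), (164, 19
[... 2787 characters left out ...]
.int64(167), np.int64(184))]
lock [(267, np.int64(191), np.int64(209)), (269, np.int64(192), np.int64(209)), (271, np.int64(192), np.int64(210)), (273, np.int64(192), np.int64(210)), (275, np.int64(193), np.int64(210)), (277, np.int64(193), np.int64(211)), (279, np.int64(193), np.int64(211)), (281, np.int64(194), np.int64(211)), (283, np.int64(194), np.int64(212)), (285, np.int64(194), np.int64(212)), (287, np.int64(195), np.int64(212)), (289, np.int64(195), np.int64(213)), (291, np.int64(195), np.int64(213)), (293, np.int64(196), np.int64(213)), (295, np.int64(196), np.int64(214)), (297, np.int64(196), np.int64(214)), (299, np.int64(197), np.int64(214)), (301, np.int64(198), np.int64(211))]
```

```bash
python3 - <<'E'
from m import *
a=cv2.imread('pics/top0.png');G=a.astype(float).min(axis=2)
def edge(u,lo,hi,rise):
    p=G[lo:hi,u]; 
    for i in range(len(p)-1):
        x,y=p[i],p[i+1]
        if rise and x<190<=y: return lo+i+(190-x)/(y-x)
        if not rise and x>=190>y: return lo+i+(x-190)/(x-y)
L={}
for n,lo,hi,r in(('fb',155,172,1),('ff',170,190,0),('lf',186,202,1),('lb',202,220,0)):
    P=[(u,edge(u,lo,hi,r)) for u in range(268,298)];P=[p for p in P if p[1]]
    k=np.polyfit(*zip(*P),1);w=[ray('top',u,np.polyval(k,u),.08) for u in (270,295)]
    d=w[1]-w[0];L[n]=(w[0],d/np.linalg.norm(d));print(n,k.round(3),np.degrees(np.arctan2(d[1],d[0]))+90,w[0].round(4))
d=L['ff'][1];n=np.array([-d[1],d[0],0]);
for a1,b1 in(('fb','ff'),('ff','lf'),('lf','lb')):print(a1,b1,(L[b1][0]-L[a1][0])@n)
# jaw ends along mid lines
for j,(A,B) in(('F',('fb','ff')),('L',('lf','lb'))):
    c0=(L[A][0]+L[B][0])/2; prof=[]
    for s in np.arange(-.16,.16,.0005):
        q=c0+d*s; u,v=proj('top',q); 
        prof.append((s,cv2.getRectSubPix(a.min(axis=2),(1,1),(u,v))[0,0]))
    prof=np.array(prof);w=prof[:,1]>190;e=prof[w][[0,-1],0];print(j,e,e[1]-e[0],(c0+d*e[0]).round(4),(c0+d*e[1]).round(4))
# ball
for cam,im,(u0,v0,u1,v1) in(('top',a,(188,165,212,190)),('side',cv2.imread('pics/side0.png'),(208,265,230,285))):
    V=im.max(axis=2)[v0:v1,u0:u1]<60
    nC,lab,st,ce=cv2.connectedComponentsWithStats(V.astype(np.uint8));i=1+st[1:,4].argmax();print(cam,ce[i]+[u0,v0],st[i]);print(ray(cam,*(ce[i]+[u0,v0]),.106))
for uv in((104,190),(172,190),(168,266),(98,263)):print(uv,ray('top',*uv,.035).round(3))
E
```

```text
fb [  0.174 114.628] -8.45347146572638 [0.6642 0.0646 0.08  ]
ff [  0.172 132.464] -8.279569762337488 [0.6203 0.0631 0.08  ]
lf [  0.17  145.848] -8.13441591761574 [0.588 0.062 0.08 ]
lb [  0.173 162.707] -8.238543326813314 [0.5443 0.0605 0.08  ]
fb ff -0.043204354664175916
ff lf -0.03182235554172527
lf lb -0.042964987560035195
F [-0.056  0.091] 0.14700000000000013 [0.6503 0.1193 0.08  ] [ 0.6291 -0.0262  0.08  ]
L [-0.07    0.0775] 0.14750000000000013 [0.5762 0.1305 0.08  ] [ 0.555  -0.0154  0.08  ]
top [199.12658228 179.81012658] [ 6 10 11 10 79]
[0.6069272  0.23183952 0.106     ]
side [218.92473118 274.61290323] [ 6  5 11 10 93]
[0.60948098 0.23436055 0.106     ]
(104, 190) [0.589 0.486 0.035]
(172, 190) [0.594 0.313 0.035]
(168, 266) [0.403 0.309 0.035]
(98, 263) [0.405 0.482 0.035]
```

```bash
cat > p.py <<'E'
from h import *
def plan(*T,s=None):
    "T: (x,y,z,yawdeg) targets -> tool-axis shifts from the current pose"
    s=s or monitor.observe();p=s['tool_pos'];yaw=s['tool_rot'][2]
    print('t',round(s['time'],2),'at',p.round(4),'yaw',round(np.degrees(yaw),2),'F',s['contact_force'].round(1),'open',round(s['opening'],4))
    c,n=np.cos(yaw),np.sin(yaw)
    for X in T:
        d=np.array(X[:3])-p;w=-(X[3]-np.degrees(yaw));w=(w+180)%360-180
        print(X,'-> x %.4f y %.4f z %.4f wz %.1f'%(c*d[0]+n*d[1],n*d[0]-c*d[1],-d[2],w))
E
python3 -c "
from p import *
plan((.5996,.0973,.2,-2),(.5996,.0973,.084,-2))"
```

```text
t 0.1 at [ 0.2091 -0.4812  0.2261] yaw 23.48 F [ 0.  -0.3  0.6] open 0.0919
(0.5996, 0.0973, 0.2, -2) -> x 0.5887 y -0.3750 z 0.0261 wz 25.5
(0.5996, 0.0973, 0.084, -2) -> x 0.5887 y -0.3750 z 0.1421 wz 25.5
```

>>> move_arm(deltas=[{"x": 0.589,"y": -0.375,"z": 0,"wz": 25.5,"hand": 0.8},{"x": 0.589,"y": -0.375,"z": 0,"wz": 25.5,"hand": 0.8},{"x": 0.589,"y": -0.375,"z": 0,"wz": 25.5,"hand": 0.8},{"x": 0.589,"y": -0.375,"z": 0,"wz": 25.5,"hand": 0.8},{"x": 0.589,"y": -0.375,"z": 0,"wz": 25.5,"hand": 0.8},{"x": 0.589,"y": -0.375,"z": 0,"wz": 25.5,"hand": 0.8},{"x": 0.589,"y": -0.375,"z": 0,"wz": 25.5,"hand": 0.8},{"x": 0.589,"y": -0.375,"z": 0,"wz": 25.5,"hand": 0.8}], grip_force=30)

```text
schema error: expected keys x, y, z, wx, wy, wz, hand
```

```bash
python3 -c "
from p import *
plan((.5996,.0973,.2,-2),(.5996,.0973,.084,-2))"
```

```text
t 0.1 at [ 0.2091 -0.4812  0.2261] yaw 23.48 F [ 0.  -0.3  0.6] open 0.0919
(0.5996, 0.0973, 0.2, -2) -> x 0.5887 y -0.3750 z 0.0261 wz 25.5
(0.5996, 0.0973, 0.084, -2) -> x 0.5887 y -0.3750 z 0.1421 wz 25.5
```

All seven keys are needed in every row.

>>> move_arm(deltas=[{"x": 0.589,"y": -0.375,"z": 0,"wx": 0,"wy": 0,"wz": 25.5,"hand": 0.8},{"x": 0.589,"y": -0.375,"z": 0,"wx": 0,"wy": 0,"wz": 25.5,"hand": 0.8},{"x": 0.589,"y": -0.375,"z": 0,"wx": 0,"wy": 0,"wz": 25.5,"hand": 0.8},{"x": 0.589,"y": -0.375,"z": 0,"wx": 0,"wy": 0,"wz": 25.5,"hand": 0.8},{"x": 0.589,"y": -0.375,"z": 0,"wx": 0,"wy": 0,"wz": 25.5,"hand": 0.8},{"x": 0.589,"y": -0.375,"z": 0,"wx": 0,"wy": 0,"wz": 25.5,"hand": 0.8},{"x": 0.589,"y": -0.375,"z": 0,"wx": 0,"wy": 0,"wz": 25.5,"hand": 0.8},{"x": 0.589,"y": -0.375,"z": 0,"wx": 0,"wy": 0,"wz": 25.5,"hand": 0.8}], grip_force=30)

```text
time: 1.1
tool_pos: [0.486, -0.0712, 0.2266]
tool_rot: [3.141, 0.0, -0.035]
contact_force: [0.4, -0.7, 0.2]
opening: 0.0734
```

```bash
python3 -c "
from p import *
plan((.5996,.0973,.2,-2),(.5996,.0973,.084,-2))"
```

```text
t 1.1 at [ 0.486  -0.0712  0.2266] yaw -2.02 F [ 0.4 -0.7  0.2] open 0.0734
(0.5996, 0.0973, 0.2, -2) -> x 0.1076 y -0.1724 z 0.0266 wz -0.0
(0.5996, 0.0973, 0.084, -2) -> x 0.1076 y -0.1724 z 0.1426 wz -0.0
```

>>> move_arm(deltas=[{"x": 0.105,"y": -0.168,"z": 0,"wx": 0,"wy": 0,"wz": 0,"hand": 0.8},{"x": 0.105,"y": -0.168,"z": 0,"wx": 0,"wy": 0,"wz": 0,"hand": 0.8},{"x": 0.105,"y": -0.168,"z": 0,"wx": 0,"wy": 0,"wz": 0,"hand": 0.8},{"x": 0.105,"y": -0.168,"z": 0,"wx": 0,"wy": 0,"wz": 0,"hand": 0.8},{"x": 0.105,"y": -0.168,"z": 0.05,"wx": 0,"wy": 0,"wz": 0,"hand": 0.8},{"x": 0.105,"y": -0.168,"z": 0.1,"wx": 0,"wy": 0,"wz": 0,"hand": 0.8},{"x": 0.105,"y": -0.168,"z": 0.1,"wx": 0,"wy": 0,"wz": 0,"hand": 0.8},{"x": 0.105,"y": -0.168,"z": 0.1,"wx": 0,"wy": 0,"wz": 0,"hand": 0.8}])

```text
time: 2.1
tool_pos: [0.5971, 0.0906, 0.1286]
tool_rot: [3.142, -0.002, -0.036]
contact_force: [0.1, 0.2, 0.1]
opening: 0.073
```

```bash
python3 -c "
from p import *
plan((.5996,.0973,.085,-2),(.5996,.0973,.25,-2),(.515,.42,.25,-2),(.515,.42,.015,-2))"
```

```text
t 2.1 at [0.5971 0.0906 0.1286] yaw -2.05 F [0.1 0.2 0.1] open 0.073
(0.5996, 0.0973, 0.085, -2) -> x 0.0023 y -0.0068 z 0.0436 wz -0.1
(0.5996, 0.0973, 0.25, -2) -> x 0.0023 y -0.0068 z -0.1214 wz -0.1
(0.515, 0.42, 0.25, -2) -> x -0.0939 y -0.3262 z -0.1214 wz -0.1
(0.515, 0.42, 0.015, -2) -> x -0.0939 y -0.3262 z 0.1136 wz -0.1
```

>>> move_arm(deltas=[{"x": 0.002,"y": -0.007,"z": 0.02,"wx": 0,"wy": 0,"wz": 0,"hand": 0.8},{"x": 0.002,"y": -0.007,"z": 0.043,"wx": 0,"wy": 0,"wz": 0,"hand": 0.8},{"x": 0.002,"y": -0.007,"z": 0.043,"wx": 0,"wy": 0,"wz": 0,"hand": 0.8},{"x": 0.002,"y": -0.007,"z": 0.043,"wx": 0,"wy": 0,"wz": 0,"hand": 0.2},{"x": 0.002,"y": -0.007,"z": 0.043,"wx": 0,"wy": 0,"wz": 0,"hand": 0.2},{"x": 0.002,"y": -0.007,"z": 0.043,"wx": 0,"wy": 0,"wz": 0,"hand": 0.2},{"x": 0.002,"y": -0.007,"z": 0.043,"wx": 0,"wy": 0,"wz": 0,"hand": 0.2},{"x": 0.002,"y": -0.007,"z": 0.043,"wx": 0,"wy": 0,"wz": 0,"hand": 0.2}], grip_force=40)

```text
time: 3.1
tool_pos: [0.5984, 0.0978, 0.0839]
tool_rot: [3.141, -0.0, -0.035]
contact_force: [-0.7, -1.1, 1.7]
opening: 0.0336
```

>>> move_arm(deltas=[{"x": 0,"y": 0,"z": -0.06,"wx": 0,"wy": 0,"wz": 0,"hand": 0.2},{"x": 0,"y": 0,"z": -0.12,"wx": 0,"wy": 0,"wz": 0,"hand": 0.2},{"x": 0,"y": 0,"z": -0.14,"wx": 0,"wy": 0,"wz": 0,"hand": 0.2},{"x": -0.015,"y": -0.05,"z": -0.14,"wx": 0,"wy": 0,"wz": 0,"hand": 0.2},{"x": -0.03,"y": -0.1,"z": -0.14,"wx": 0,"wy": 0,"wz": 0,"hand": 0.2},{"x": -0.045,"y": -0.15,"z": -0.14,"wx": 0,"wy": 0,"wz": 0,"hand": 0.2},{"x": -0.06,"y": -0.2,"z": -0.14,"wx": 0,"wy": 0,"wz": 0,"hand": 0.2},{"x": -0.075,"y": -0.25,"z": -0.14,"wx": 0,"wy": 0,"wz": 0,"hand": 0.2}])

```text
time: 4.1
tool_pos: [0.5311, 0.3518, 0.2225]
tool_rot: [3.14, 0.002, -0.035]
contact_force: [0.6, -0.7, -4.0]
opening: 0.0338
```

```bash
python3 -c "
from p import *
plan((.515,.42,.12,-2),(.515,.42,.016,-2))"
```

```text
t 4.1 at [0.5311 0.3518 0.2225] yaw -2.03 F [ 0.6 -0.7 -4. ] open 0.0338
(0.515, 0.42, 0.12, -2) -> x -0.0185 y -0.0676 z 0.1025 wz -0.0
(0.515, 0.42, 0.016, -2) -> x -0.0185 y -0.0676 z 0.2065 wz -0.0
```

>>> move_arm(deltas=[{"x": -0.018,"y": -0.045,"z": 0.02,"wx": 0,"wy": 0,"wz": 0,"hand": 0.2},{"x": -0.018,"y": -0.055,"z": 0.06,"wx": 0,"wy": 0,"wz": 0,"hand": 0.2},{"x": -0.018,"y": -0.055,"z": 0.11,"wx": 0,"wy": 0,"wz": 0,"hand": 0.2},{"x": -0.018,"y": -0.055,"z": 0.16,"wx": 0,"wy": 0,"wz": 0,"hand": 0.2},{"x": -0.018,"y": -0.055,"z": 0.19,"wx": 0,"wy": 0,"wz": 0,"hand": 0.2},{"x": -0.018,"y": -0.055,"z": 0.209,"wx": 0,"wy": 0,"wz": 0,"hand": 0.2},{"x": -0.018,"y": -0.055,"z": 0.211,"wx": 0,"wy": 0,"wz": 0,"hand": 0.2},{"x": -0.018,"y": -0.055,"z": 0.211,"wx": 0,"wy": 0,"wz": 0,"hand": 0.2}])

```text
time: 5.1
tool_pos: [0.5169, 0.4065, 0.0138]
tool_rot: [-3.141, -0.002, -0.035]
contact_force: [0.2, 0.2, -3.9]
opening: 0.0339
```

>>> move_arm(deltas=[{"x": 0,"y": 0,"z": 0,"wx": 0,"wy": 0,"wz": 0,"hand": 0.6},{"x": 0,"y": 0,"z": 0,"wx": 0,"wy": 0,"wz": 0,"hand": 0.6},{"x": 0,"y": 0,"z": 0,"wx": 0,"wy": 0,"wz": 0,"hand": 0.6},{"x": 0,"y": 0,"z": -0.06,"wx": 0,"wy": 0,"wz": 0,"hand": 0.6},{"x": 0,"y": 0,"z": -0.12,"wx": 0,"wy": 0,"wz": 0,"hand": 0.6},{"x": 0,"y": 0,"z": -0.18,"wx": 0,"wy": 0,"wz": 0,"hand": 0.6},{"x": 0,"y": 0,"z": -0.2,"wx": 0,"wy": 0,"wz": 0,"hand": 0.6},{"x": 0,"y": 0,"z": -0.2,"wx": 0,"wy": 0,"wz": 0,"hand": 0.6}])

```text
time: 6.1
tool_pos: [0.5169, 0.4066, 0.2151]
tool_rot: [-3.139, -0.004, -0.035]
contact_force: [0.7, 0.4, -0.2]
opening: 0.0551
```

```bash
cat > bars.py <<'E'
from m import *
def bars(a=None,name=None):
    a=shot('top',name) if a is None else a
    H,S,V=cv2.split(cv2.cvtColor(a,cv2.COLOR_BGR2HSV))
    r=np.zeros(H.shape,bool);q=np.array([proj('top',p) for p in((.66,-.11,0),(.645,-.40,0),(.36,-.44,0),(.385,-.14,0))],np.int32)
    M=np.zeros(H.shape,np.uint8);cv2.fillPoly(M,[q],1);r=M>0
    mk={24:((H<20)&(H>6)&(S>80)&(V>190),.027),36:((H>95)&(H<125)&(S>120)&(V>190),.039),42:(((H<6)|(H>174))&(S>120)&(V>170),.045),30:((S<40)&(V>140),.033)}
    for n,(m,z) in mk.items():
        try:
            c,s,g=wrect(m&r,z); g=g if s[0]>s[1] else g+90
            print(n,np.round(c,4),'size',np.round(s,4),'yaw',round((g+90)%180-90,1))
        except Exception as e: print(n,'none')
E
python3 -c "
from p import *; from bars import *
a=shot('top','top1.png');b=shot('side','s1.png')
bars(cv2.imread('pics/top0.png'));print();bars(a)
cv2.imwrite('pics/z2.png',np.hstack([cv2.resize(a[130:290,90:320],(600,417))[:,:560], ]))
plan((.588,-.2125,.2,14))"
```

```text
24 [ 0.5193 -0.1266] size [0.052  0.2688] yaw -2.2
36 [ 0.4438 -0.2131] size [0.0984 0.0346] yaw 15.9
42 [ 0.5939 -0.3292] size [0.1003 0.0413] yaw 14.6
30 [ 0.4537 -0.3526] size [0.0277 0.1003] yaw -2.0

24 [ 0.5193 -0.1266] size [0.052  0.2688] yaw -2.2
36 [ 0.4439 -0.2133] size [0.0984 0.035 ] yaw 15.8
42 [ 0.5939 -0.3292] size [0.1003 0.0413] yaw 14.6
30 [ 0.4537 -0.3526] size [0.0277 0.1003] yaw -2.0
t 6.2 at [0.5156 0.4057 0.2115] yaw -2.02 F [-0.6 -0.4 -0.5] open 0.055
(0.588, -0.2125, 0.2, 14) -> x 0.0941 y 0.6153 z 0.0115 wz -16.0
```

View pics/top1.png

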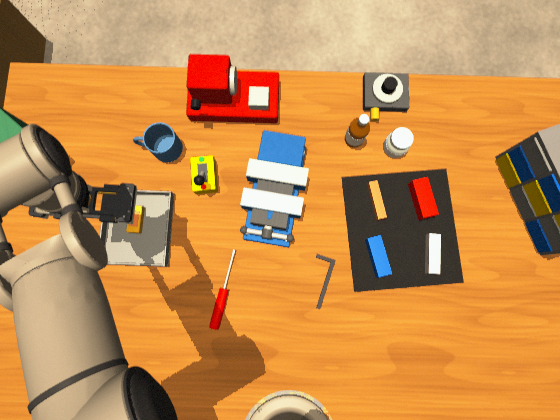

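>>> move_arm(deltas=[{"x": 0.094,"y": 0.615,"z": 0.01,"wx": 0,"wy": 0,"wz": -16,"hand": 0.5},{"x": 0.094,"y": 0.615,"z": 0.01,"wx": 0,"wy": 0,"wz": -16,"hand": 0.5},{"x": 0.094,"y": 0.615,"z": 0.01,"wx": 0,"wy": 0,"wz": -16,"hand": 0.5},{"x": 0.094,"y": 0.615,"z": 0.01,"wx": 0,"wy": 0,"wz": -16,"hand": 0.5},{"x": 0.094,"y": 0.615,"z": 0.01,"wx": 0,"wy": 0,"wz": -16,"hand": 0.5},{"x": 0.094,"y": 0.615,"z": 0.01,"wx": 0,"wy": 0,"wz": -16,"hand": 0.5},{"x": 0.094,"y": 0.615,"z": 0.01,"wx": 0,"wy": 0,"wz": -16,"hand": 0.5},{"x": 0.094,"y": 0.615,"z": 0.01,"wx": 0,"wy": 0,"wz": -16,"hand": 0.5}])

```text
time: 7.2
tool_pos: [0.5733, -0.0915, 0.2026]
tool_rot: [-3.14, 0.003, 0.244]
contact_force: [0.9, 0.6, 0.4]
opening: 0.0457
```

```bash
python3 -c "
from p import *
plan((.588,-.2125,.1,14),(.588,-.2125,.018,14))"
```

```text
t 7.2 at [ 0.5733 -0.0915  0.2026] yaw 13.98 F [0.9 0.6 0.4] open 0.0457
(0.588, -0.2125, 0.1, 14) -> x -0.0149 y 0.1210 z 0.1026 wz -0.0
(0.588, -0.2125, 0.018, 14) -> x -0.0149 y 0.1210 z 0.1846 wz -0.0
```

>>> move_arm(deltas=[{"x": -0.014,"y": 0.06,"z": 0,"wx": 0,"wy": 0,"wz": 0,"hand": 0.6},{"x": -0.014,"y": 0.117,"z": 0.03,"wx": 0,"wy": 0,"wz": 0,"hand": 0.6},{"x": -0.014,"y": 0.117,"z": 0.08,"wx": 0,"wy": 0,"wz": 0,"hand": 0.6},{"x": -0.014,"y": 0.117,"z": 0.13,"wx": 0,"wy": 0,"wz": 0,"hand": 0.6},{"x": -0.014,"y": 0.117,"z": 0.14,"wx": 0,"wy": 0,"wz": 0,"hand": 0.6},{"x": -0.014,"y": 0.117,"z": 0.14,"wx": 0,"wy": 0,"wz": 0,"hand": 0.6}])

```text
time: 7.95
tool_pos: [0.5887, -0.2064, 0.0643]
tool_rot: [-3.141, 0.001, 0.244]
contact_force: [0.3, 0.1, 1.4]
opening: 0.0552
```

```bash
sed -i 's/^    r=np.zeros.*$/    q=np.array([proj("top",p) for p in((.639,-.132,.01),(.613,-.388,.01),(.39,-.42,.01),(.415,-.165,.01))],np.int32)/; s/V>190),.027/V>120),.027/' bars.py
python3 -c "
from p import *; from bars import *
bars(name='t2.png')
plan((.588,-.2125,.018,14))"
```

```text
24 [ 0.5103 -0.2788] size [0.2046 0.2112] yaw -9.9
36 none
42 [ 0.5818 -0.3265] size [0.0231 0.0305] yaw -88.3
30 [ 0.448  -0.3525] size [0.0275 0.0888] yaw -2.0
t 8.0 at [ 0.5896 -0.2068  0.0658] yaw 14.0 F [ 0.7 -0.2 -0.1] open 0.0552
(0.588, -0.2125, 0.018, 14) -> x -0.0029 y 0.0052 z 0.0478 wz 0.0
```

>>> move_arm(deltas=[{"x": -0.003,"y": 0.005,"z": 0.02,"wx": 0,"wy": 0,"wz": 0,"hand": 0.6},{"x": -0.003,"y": 0.005,"z": 0.048,"wx": 0,"wy": 0,"wz": 0,"hand": 0.6},{"x": -0.003,"y": 0.005,"z": 0.048,"wx": 0,"wy": 0,"wz": 0,"hand": 0.6},{"x": -0.003,"y": 0.005,"z": 0.048,"wx": 0,"wy": 0,"wz": 0,"hand": 0.1},{"x": -0.003,"y": 0.005,"z": 0.048,"wx": 0,"wy": 0,"wz": 0,"hand": 0.1},{"x": -0.003,"y": 0.005,"z": 0.048,"wx": 0,"wy": 0,"wz": 0,"hand": 0.1},{"x": -0.003,"y": 0.005,"z": 0.048,"wx": 0,"wy": 0,"wz": 0,"hand": 0.1},{"x": -0.003,"y": 0.005,"z": 0.048,"wx": 0,"wy": 0,"wz": 0,"hand": 0.1}], grip_force=50)

```text
time: 9.0
tool_pos: [0.5875, -0.2125, 0.0175]
tool_rot: [3.141, -0.001, 0.244]
contact_force: [0.1, 0.1, 6.5]
opening: 0.0234
```

>>> move_arm(deltas=[{"x": 0,"y": 0,"z": -0.05,"wx": 0,"wy": 0,"wz": 0,"hand": 0.1},{"x": 0,"y": 0,"z": -0.11,"wx": 0,"wy": 0,"wz": 0,"hand": 0.1},{"x": 0,"y": 0,"z": -0.16,"wx": 0,"wy": 0,"wz": 0,"hand": 0.1},{"x": 0,"y": 0,"z": -0.18,"wx": 0,"wy": 0,"wz": 0,"hand": 0.1},{"x": 0,"y": 0,"z": -0.18,"wx": 0,"wy": 0,"wz": 0,"hand": 0.1}])

```text
time: 9.62
tool_pos: [0.5876, -0.2124, 0.1979]
tool_rot: [3.14, -0.002, 0.244]
contact_force: [-0.4, -0.4, -1.9]
opening: 0.0232
```

```bash
python3 -c "
from p import *
plan((.6026,.052,.2,81.7),(.6026,.052,.11,81.7))"
```

```text
t 9.62 at [ 0.5876 -0.2124  0.1979] yaw 13.98 F [-0.4 -0.4 -1.9] open 0.0232
(0.6026, 0.052, 0.2, 81.7) -> x 0.0785 y -0.2529 z -0.0021 wz -67.7
(0.6026, 0.052, 0.11, 81.7) -> x 0.0785 y -0.2529 z 0.0879 wz -67.7
```

>>> move_arm(deltas=[{"x": 0.079,"y": -0.253,"z": 0,"wx": 0,"wy": 0,"wz": -67.7,"hand": 0.1},{"x": 0.079,"y": -0.253,"z": 0,"wx": 0,"wy": 0,"wz": -67.7,"hand": 0.1},{"x": 0.079,"y": -0.253,"z": 0,"wx": 0,"wy": 0,"wz": -67.7,"hand": 0.1},{"x": 0.079,"y": -0.253,"z": 0,"wx": 0,"wy": 0,"wz": -67.7,"hand": 0.1},{"x": 0.079,"y": -0.253,"z": 0,"wx": 0,"wy": 0,"wz": -67.7,"hand": 0.1},{"x": 0.079,"y": -0.253,"z": 0,"wx": 0,"wy": 0,"wz": -67.7,"hand": 0.1},{"x": 0.079,"y": -0.253,"z": 0.04,"wx": 0,"wy": 0,"wz": -67.7,"hand": 0.1},{"x": 0.079,"y": -0.253,"z": 0.07,"wx": 0,"wy": 0,"wz": -67.7,"hand": 0.1}])

```text
time: 10.62
tool_pos: [0.6009, 0.0526, 0.123]
tool_rot: [-3.137, 0.001, 1.427]
contact_force: [1.0, 0.9, -1.6]
opening: 0.0235
```

>>> move_arm(deltas=[{"x": 0,"y": 0,"z": 0,"wx": 0,"wy": 0,"wz": 0,"hand": 0.1},{"x": 0,"y": 0,"z": 0,"wx": 0,"wy": 0,"wz": 0,"hand": 0.1}])

```text
time: 10.88
tool_pos: [0.6029, 0.0523, 0.1268]
tool_rot: [-3.142, 0.0, 1.425]
contact_force: [0.6, 0.2, -1.3]
opening: 0.0232
```

```bash
python3 -c "
from p import *
a=shot('top');b=shot('side')
cv2.imwrite('pics/z3.png',np.hstack([cv2.resize(a[120:260,220:340],(400,466)),cv2.resize(b[160:300,180:300],(400,466))]))
plan((.6026,.052,.11,81.7),(.6026,.052,.0825,81.7))"
```

```text
t 10.97 at [0.6034 0.0523 0.1279] yaw 81.68 F [ 0.3  0.2 -0.5] open 0.0234
(0.6026, 0.052, 0.11, 81.7) -> x -0.0004 y -0.0008 z 0.0179 wz -0.0
(0.6026, 0.052, 0.0825, 81.7) -> x -0.0004 y -0.0008 z 0.0454 wz -0.0
```

View pics/z3.png

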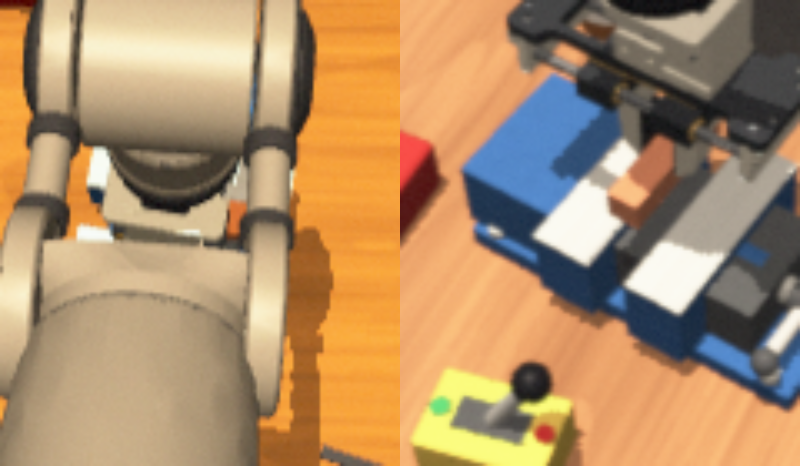

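The copper bar is held level above the gap (side crop around 640,180) and looks parallel to the jaws. I'll lower it in.

>>> move_arm(deltas=[{"x": 0,"y": -0.001,"z": 0.02,"wx": 0,"wy": 0,"wz": 0,"hand": 0.1},{"x": 0,"y": -0.001,"z": 0.03,"wx": 0,"wy": 0,"wz": 0,"hand": 0.1},{"x": 0,"y": -0.001,"z": 0.036,"wx": 0,"wy": 0,"wz": 0,"hand": 0.1},{"x": 0,"y": -0.001,"z": 0.04,"wx": 0,"wy": 0,"wz": 0,"hand": 0.1},{"x": 0,"y": -0.001,"z": 0.043,"wx": 0,"wy": 0,"wz": 0,"hand": 0.1},{"x": 0,"y": -0.001,"z": 0.043,"wx": 0,"wy": 0,"wz": 0,"hand": 0.1}])

```text
time: 11.72
tool_pos: [0.6026, 0.0524, 0.0839]
tool_rot: [3.139, -0.0, 1.426]
contact_force: [5.7, -0.9, -5.2]
opening: 0.0235
```

>>> move_arm(deltas=[{"x": 0,"y": 0,"z": 0,"wx": 0,"wy": 0,"wz": 0,"hand": 0.4},{"x": 0,"y": 0,"z": 0,"wx": 0,"wy": 0,"wz": 0,"hand": 0.4},{"x": 0,"y": 0,"z": 0,"wx": 0,"wy": 0,"wz": 0,"hand": 0.4}])

```text
time: 12.1
tool_pos: [0.6013, 0.0526, 0.0837]
tool_rot: [-3.141, 0.0, 1.426]
contact_force: [-0.1, -0.4, 0.2]
opening: 0.0366
```

```bash
python3 -c "
from p import *
b=shot('side')
cv2.imwrite('pics/z4.png',cv2.resize(b[180:290,190:330],(700,550),interpolation=cv2.INTER_CUBIC))
plan()"
```

```text
t 12.15 at [0.6013 0.0526 0.0837] yaw 81.68 F [ 0.3 -0.  -0.3] open 0.0367
```

View pics/z4.png

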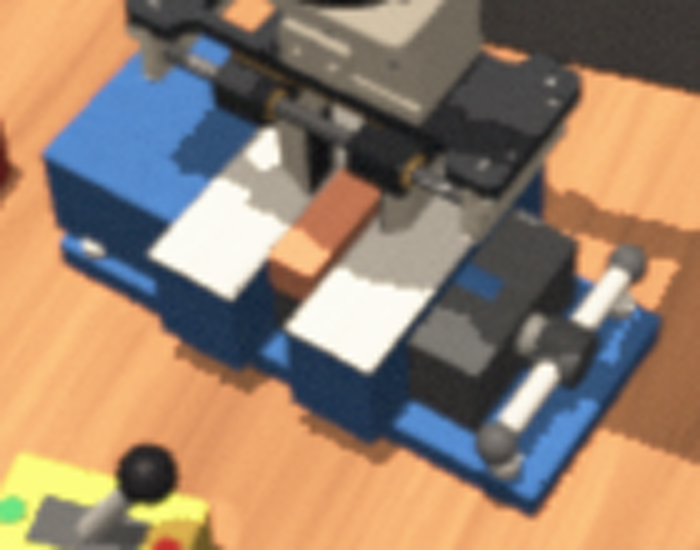

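The copper bar sank into the gap freely. I'll move clear to measure where it sits relative to the jaws.

>>> move_arm(deltas=[{"x": 0,"y": 0,"z": -0.06,"wx": 0,"wy": 0,"wz": 0,"hand": 0.4},{"x": 0,"y": 0,"z": -0.12,"wx": 0,"wy": 0,"wz": 0,"hand": 0.4},{"x": 0.06,"y": 0,"z": -0.14,"wx": 0,"wy": 0,"wz": 0,"hand": 0.4},{"x": 0.12,"y": 0,"z": -0.14,"wx": 0,"wy": 0,"wz": 0,"hand": 0.4},{"x": 0.18,"y": 0,"z": -0.14,"wx": 0,"wy": 0,"wz": 0,"hand": 0.4},{"x": 0.24,"y": 0,"z": -0.14,"wx": 0,"wy": 0,"wz": 0,"hand": 0.4},{"x": 0.28,"y": 0,"z": -0.14,"wx": 0,"wy": 0,"wz": 0,"hand": 0.4},{"x": 0.28,"y": 0,"z": -0.14,"wx": 0,"wy": 0,"wz": 0,"hand": 0.4}])

```text
time: 13.15
tool_pos: [0.6412, 0.3328, 0.2225]
tool_rot: [-3.14, 0.0, 1.43]
contact_force: [-0.1, -0.8, 0.2]
opening: 0.0365
```

```bash
python3 -c "
from p import *; from bars import *
a=shot('top','t3.png');bars(a)
H,S,V=cv2.split(cv2.cvtColor(a,cv2.COLOR_BGR2HSV));r=np.zeros(H.shape,bool);r[165:215,240:310]=1
print(wrect((H<22)&(S>110)&(V>120)&r&((S<165)|(H<12)),.091))
for u in (275,280,285):print(u,[(v,a[v,u].tolist()) for v in range(176,200)])
cv2.imwrite('pics/z5.png',cv2.resize(a[140:225,230:320],(720,680)[:2] if 0 else (600,567),interpolation=cv2.INTER_CUBIC))
plan()"
```

```text
24 none
36 [ 0.4478 -0.2121] size [0.0905 0.0349] yaw 15.9
42 [ 0.5818 -0.3325] size [0.0752 0.0417] yaw 14.5
30 [ 0.4537 -0.3526] size [0.0277 0.1003] yaw -2.0
((0.6091042160987854, 0.03946379944682121), (0.06198714300990105, 0.002863517729565501), 82.03307342529297)
275 [(176, [247, 253, 251]), (177, [248, 253, 251]), (178, [247, 253, 251]), (179, [243, 251, 249]), (180, [198, 219, 220]), (181, [105, 113, 121]), (182, [97, 195, 238]), (183, [108, 220, 252]), (184, [104, 217, 252]), (185, [101, 216, 252]), (186, [105, 219, 252]), (187, [108, 221, 252]), (188, [105, 219, 252]), (189, [107, 221, 252]), (190, [111, 224, 252]), (191, [71, 150, 203]), (192, [77, 99, 129]), (193, [232, 243, 238]), (194, [250, 253, 251]), (195, [250, 253, 251]), (196, [250, 253, 251]), (197, [250, 253, 251]), (198, [250, 253, 251]), (199, [250, 253, 251])]
280 [(176, [248, 253, 251]), (177, [248, 253, 251]), (178, [248, 253, 251]), (179, [249, 253, 251]), (180, [243, 251, 249]), (181, [193, 216, 219]), (182, [107, 127, 158]), (183, [95, 188, 242]), (184, [105, 217, 252]), (185, [105, 217, 252]), (186, [103
[... 275 characters left out ...]
 (198, [249, 253, 251]), (199, [249, 253, 251])]
285 [(176, [247, 253, 251]), (177, [248, 253, 251]), (178, [249, 253, 251]), (179, [248, 253, 251]), (180, [248, 253, 251]), (181, [238, 248, 248]), (182, [171, 190, 189]), (183, [95, 137, 203]), (184, [96, 197, 248]), (185, [107, 217, 252]), (186, [106, 214, 252]), (187, [104, 216, 252]), (188, [111, 221, 252]), (189, [110, 221, 252]), (190, [108, 220, 252]), (191, [107, 220, 252]), (192, [104, 217, 252]), (193, [63, 132, 189]), (194, [143, 167, 184]), (195, [240, 248, 246]), (196, [249, 253, 251]), (197, [249, 253, 251]), (198, [249, 253, 251]), (199, [250, 253, 251])]
t 13.2 at [0.6415 0.3308 0.2227] yaw 81.81 F [-0.6 -0.8 -0. ] open 0.0364
```

View pics/z5.png

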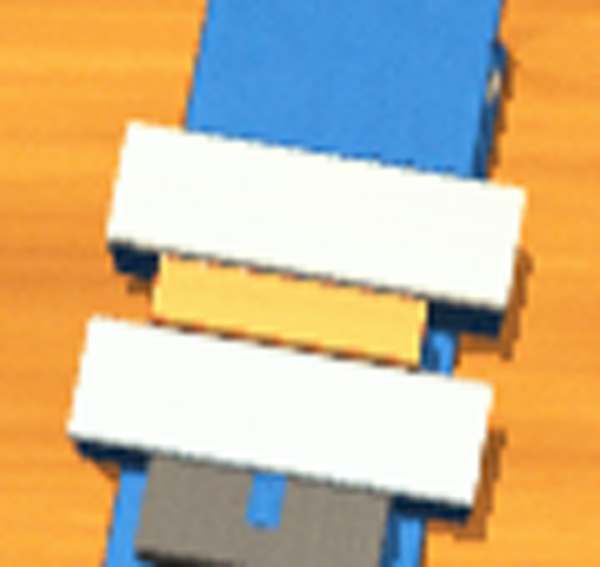

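```bash
python3 -c "
from m import *
a=cv2.imread('pics/t3.png');B,G,R=[c.astype(int) for c in cv2.split(a)]
r=np.zeros(B.shape,bool);r[172:205,250:297]=1
m=(R>235)&(G>185)&(G<232)&(B<125)&r
c,s,g=wrect(m,.091);print(c,s,g)
e=np.array([.9895,-.144]);f=np.array([.144,.9895]);v=np.array(c)-[.6026,.052];print('vise dx,dy',v@e,v@f)
H,S,V=cv2.split(cv2.cvtColor(a,cv2.COLOR_BGR2HSV))
for uv in ((424,198),(424,185),(424,212),(379,240),(379,256),(379,270)):print(uv,a[uv[1],uv[0]])
"
```

```text
(0.600756824016571, 0.05481376126408577) (0.09655048698186874, 0.021197285503149033) 82.03450012207031
vise dx,dy -0.0022290042576313266 0.0025187994291990985
(424, 198) [  0  43 252]
(424, 185) [  6  34 252]
(424, 212) [  1  41 252]
(379, 240) [249 159  62]
(379, 256) [249 162  62]
(379, 270) [250 167  66]
```

```bash
python3 -c "
from p import *
plan((.601,.0535,.2227,81.7),(.601,.0535,.083,81.7))"
```

```text
t 13.2 at [0.6415 0.3308 0.2227] yaw 81.81 F [-0.6 -0.8 -0. ] open 0.0364
(0.601, 0.0535, 0.2227, 81.7) -> x -0.2802 y -0.0007 z 0.0000 wz 0.1
(0.601, 0.0535, 0.083, 81.7) -> x -0.2802 y -0.0007 z 0.1397 wz 0.1
```

>>> move_arm(deltas=[{"x": -0.06,"y": 0,"z": 0,"wx": 0,"wy": 0,"wz": 0,"hand": 0.4},{"x": -0.12,"y": 0,"z": 0,"wx": 0,"wy": 0,"wz": 0,"hand": 0.4},{"x": -0.18,"y": 0,"z": 0,"wx": 0,"wy": 0,"wz": 0,"hand": 0.4},{"x": -0.24,"y": 0,"z": 0,"wx": 0,"wy": 0,"wz": 0,"hand": 0.4},{"x": -0.279,"y": 0,"z": 0,"wx": 0,"wy": 0,"wz": 0,"hand": 0.4},{"x": -0.279,"y": 0,"z": 0.05,"wx": 0,"wy": 0,"wz": 0,"hand": 0.4},{"x": -0.279,"y": 0,"z": 0.1,"wx": 0,"wy": 0,"wz": 0,"hand": 0.4},{"x": -0.279,"y": 0,"z": 0.13,"wx": 0,"wy": 0,"wz": 0,"hand": 0.4}])

```text
time: 14.2
tool_pos: [0.6, 0.0517, 0.0917]
tool_rot: [-3.139, 0.001, 1.423]
contact_force: [0.7, -0.3, 0.4]
opening: 0.0366
```

>>> move_arm(deltas=[{"x": 0,"y": 0,"z": 0.01,"wx": 0,"wy": 0,"wz": 0,"hand": 0.4},{"x": 0,"y": 0,"z": 0.01,"wx": 0,"wy": 0,"wz": 0,"hand": 0.4},{"x": 0,"y": 0,"z": 0.01,"wx": 0,"wy": 0,"wz": 0,"hand": 0.1},{"x": 0,"y": 0,"z": 0.01,"wx": 0,"wy": 0,"wz": 0,"hand": 0.1},{"x": 0,"y": 0,"z": 0.01,"wx": 0,"wy": 0,"wz": 0,"hand": 0.1},{"x": 0,"y": 0,"z": 0.01,"wx": 0,"wy": 0,"wz": 0,"hand": 0.1},{"x": 0,"y": 0,"z": 0.01,"wx": 0,"wy": 0,"wz": 0,"hand": 0.1}], grip_force=50)

```text
time: 15.08
tool_pos: [0.6028, 0.0534, 0.0852]
tool_rot: [3.139, 0.0, 1.426]
contact_force: [-0.1, -0.9, 6.0]
opening: 0.0227
```

>>> move_arm(deltas=[{"x": 0,"y": 0,"z": -0.02,"wx": 0,"wy": 0,"wz": 0,"hand": 0.1},{"x": 0,"y": 0,"z": -0.06,"wx": 0,"wy": 0,"wz": 0,"hand": 0.1},{"x": 0,"y": 0,"z": -0.11,"wx": 0,"wy": 0,"wz": 0,"hand": 0.1},{"x": 0,"y": 0,"z": -0.12,"wx": 0,"wy": 0,"wz": 0,"hand": 0.1},{"x": 0,"y": 0,"z": -0.12,"wx": 0,"wy": 0,"wz": 0,"hand": 0.1}])

```text
time: 15.7
tool_pos: [0.6016, 0.0536, 0.2037]
tool_rot: [3.141, 0.0, 1.426]
contact_force: [-0.4, -0.2, -1.8]
opening: 0.0235
```

```bash
python3 -c "
from p import *
plan((.588,-.2125,.19,14),(.588,-.2125,.02,14))"
```

```text
t 15.7 at [0.6016 0.0536 0.2037] yaw 81.69 F [-0.4 -0.2 -1.8] open 0.0235
(0.588, -0.2125, 0.19, 14) -> x -0.2653 y 0.0250 z 0.0137 wz 67.7
(0.588, -0.2125, 0.02, 14) -> x -0.2653 y 0.0250 z 0.1837 wz 67.7
```

>>> move_arm(deltas=[{"x": -0.265,"y": 0.025,"z": 0.0,"wx": 0,"wy": 0,"wz": 67.7,"hand": 0.1},{"x": -0.265,"y": 0.025,"z": 0.0,"wx": 0,"wy": 0,"wz": 67.7,"hand": 0.1},{"x": -0.265,"y": 0.025,"z": 0.0,"wx": 0,"wy": 0,"wz": 67.7,"hand": 0.1},{"x": -0.265,"y": 0.025,"z": 0.0,"wx": 0,"wy": 0,"wz": 67.7,"hand": 0.1},{"x": -0.265,"y": 0.025,"z": 0.0,"wx": 0,"wy": 0,"wz": 67.7,"hand": 0.1},{"x": -0.265,"y": 0.025,"z": 0.02,"wx": 0,"wy": 0,"wz": 67.7,"hand": 0.1},{"x": -0.265,"y": 0.025,"z": 0.06,"wx": 0,"wy": 0,"wz": 67.7,"hand": 0.1},{"x": -0.265,"y": 0.025,"z": 0.1,"wx": 0,"wy": 0,"wz": 67.7,"hand": 0.1}])

```text
time: 16.7
tool_pos: [0.5868, -0.2118, 0.1003]
tool_rot: [-3.139, 0.003, 0.243]
contact_force: [-0.1, 0.4, -1.1]
opening: 0.0229
```

>>> move_arm(deltas=[{"x": 0,"y": 0,"z": 0.04,"wx": 0,"wy": 0,"wz": 0,"hand": 0.1},{"x": 0,"y": 0,"z": 0.07,"wx": 0,"wy": 0,"wz": 0,"hand": 0.1},{"x": 0,"y": 0,"z": 0.081,"wx": 0,"wy": 0,"wz": 0,"hand": 0.1},{"x": 0,"y": 0,"z": 0.081,"wx": 0,"wy": 0,"wz": 0,"hand": 0.1},{"x": 0,"y": 0,"z": 0.081,"wx": 0,"wy": 0,"wz": 0,"hand": 0.1}])

```text
time: 17.32
tool_pos: [0.5879, -0.2121, 0.0222]
tool_rot: [-3.141, 0.001, 0.244]
contact_force: [0.6, 0.5, -1.4]
opening: 0.0226
```

```bash
python3 -c "
from p import *
plan((.588,-.2125,.021,14))"
```

```text
t 17.32 at [ 0.5879 -0.2121  0.0222] yaw 13.98 F [ 0.6  0.5 -1.4] open 0.0226
(0.588, -0.2125, 0.021, 14) -> x 0.0000 y 0.0004 z 0.0012 wz -0.0
```

>>> move_arm(deltas=[{"x": 0,"y": 0,"z": 0.001,"wx": 0,"wy": 0,"wz": 0,"hand": 0.1},{"x": 0,"y": 0,"z": 0.001,"wx": 0,"wy": 0,"wz": 0,"hand": 0.45},{"x": 0,"y": 0,"z": 0.001,"wx": 0,"wy": 0,"wz": 0,"hand": 0.45},{"x": 0,"y": 0,"z": 0.001,"wx": 0,"wy": 0,"wz": 0,"hand": 0.45},{"x": 0,"y": 0,"z": -0.06,"wx": 0,"wy": 0,"wz": 0,"hand": 0.45},{"x": 0,"y": 0,"z": -0.12,"wx": 0,"wy": 0,"wz": 0,"hand": 0.45},{"x": 0,"y": 0,"z": -0.18,"wx": 0,"wy": 0,"wz": 0,"hand": 0.45},{"x": 0,"y": 0,"z": -0.18,"wx": 0,"wy": 0,"wz": 0,"hand": 0.45}])

```text
time: 18.32
tool_pos: [0.5906, -0.2135, 0.209]
tool_rot: [3.134, -0.009, 0.244]
contact_force: [0.5, -0.1, -0.4]
opening: 0.0414
```

>>> move_arm(deltas=[{"x": 0,"y": -0.06,"z": 0,"wx": 0,"wy": 0,"wz": 0,"hand": 0.45},{"x": 0,"y": -0.12,"z": 0,"wx": 0,"wy": 0,"wz": 0,"hand": 0.45},{"x": 0,"y": -0.18,"z": 0,"wx": 0,"wy": 0,"wz": 0,"hand": 0.45},{"x": 0,"y": -0.24,"z": 0,"wx": 0,"wy": 0,"wz": 0,"hand": 0.45},{"x": 0,"y": -0.3,"z": 0,"wx": 0,"wy": 0,"wz": 0,"hand": 0.45}])

```text
time: 18.95
tool_pos: [0.5146, 0.0805, 0.2019]
tool_rot: [-3.141, 0.001, 0.244]
contact_force: [1.1, -0.1, 0.5]
opening: 0.0414
```

```bash
python3 -c "
from p import *; from bars import *
bars(name='t4.png')
plan((.4537,-.3526,.2,-2),(.4537,-.3526,.02,-2))"
```

```text
24 [ 0.5839 -0.2121] size [0.0955 0.0242] yaw 13.9
36 [ 0.4478 -0.2121] size [0.0904 0.0348] yaw 15.8
42 [ 0.5818 -0.3323] size [0.0752 0.0412] yaw 14.8
30 [ 0.4537 -0.3526] size [0.0277 0.1003] yaw -2.0
t 19.0 at [0.5122 0.0869 0.2019] yaw 14.2 F [-3.1  5.3 -0.1] open 0.0411
(0.4537, -0.3526, 0.2, -2) -> x -0.1645 y 0.4117 z 0.0019 wz 16.2
(0.4537, -0.3526, 0.02, -2) -> x -0.1645 y 0.4117 z 0.1819 wz 16.2
```

>>> move_arm(deltas=[{"x": -0.164,"y": 0.411,"z": 0.0,"wx": 0,"wy": 0,"wz": 16.2,"hand": 0.55},{"x": -0.164,"y": 0.411,"z": 0.0,"wx": 0,"wy": 0,"wz": 16.2,"hand": 0.55},{"x": -0.164,"y": 0.411,"z": 0.0,"wx": 0,"wy": 0,"wz": 16.2,"hand": 0.55},{"x": -0.164,"y": 0.411,"z": 0.0,"wx": 0,"wy": 0,"wz": 16.2,"hand": 0.55},{"x": -0.164,"y": 0.411,"z": 0.0,"wx": 0,"wy": 0,"wz": 16.2,"hand": 0.55},{"x": -0.164,"y": 0.411,"z": 0.0,"wx": 0,"wy": 0,"wz": 16.2,"hand": 0.55},{"x": -0.164,"y": 0.411,"z": 0.0,"wx": 0,"wy": 0,"wz": 16.2,"hand": 0.55},{"x": -0.164,"y": 0.411,"z": 0.05,"wx": 0,"wy": 0,"wz": 16.2,"hand": 0.55}])

```text
time: 20.0
tool_pos: [0.4561, -0.3658, 0.1543]
tool_rot: [3.135, -0.006, -0.044]
contact_force: [0.5, 0.2, -1.0]
opening: 0.0507
```

>>> move_arm(deltas=[{"x": 0,"y": 0,"z": 0.04,"wx": 0,"wy": 0,"wz": 0,"hand": 0.55},{"x": 0,"y": 0,"z": 0.08,"wx": 0,"wy": 0,"wz": 0,"hand": 0.55},{"x": 0,"y": 0,"z": 0.08,"wx": 0,"wy": 0,"wz": 0,"hand": 0.55}])

```text
time: 20.38
tool_pos: [0.4537, -0.3579, 0.0692]
tool_rot: [-3.136, 0.006, -0.039]
contact_force: [-0.1, -0.9, 0.6]
opening: 0.0507
```

```bash
python3 -c "
from p import *
plan((.4537,-.3526,.018,-2))"
```

```text
t 20.38 at [ 0.4537 -0.3579  0.0692] yaw -2.23 F [-0.1 -0.9  0.6] open 0.0507
(0.4537, -0.3526, 0.018, -2) -> x -0.0002 y -0.0053 z 0.0512 wz -0.2
```

>>> move_arm(deltas=[{"x": 0,"y": -0.005,"z": 0.02,"wx": 0,"wy": 0,"wz": 0,"hand": 0.55},{"x": 0,"y": -0.005,"z": 0.05,"wx": 0,"wy": 0,"wz": 0,"hand": 0.55},{"x": 0,"y": -0.005,"z": 0.051,"wx": 0,"wy": 0,"wz": 0,"hand": 0.55},{"x": 0,"y": -0.005,"z": 0.051,"wx": 0,"wy": 0,"wz": 0,"hand": 0.15},{"x": 0,"y": -0.005,"z": 0.051,"wx": 0,"wy": 0,"wz": 0,"hand": 0.15},{"x": 0,"y": -0.005,"z": 0.051,"wx": 0,"wy": 0,"wz": 0,"hand": 0.15},{"x": 0,"y": -0.005,"z": 0.051,"wx": 0,"wy": 0,"wz": 0,"hand": 0.15},{"x": 0,"y": -0.005,"z": 0.051,"wx": 0,"wy": 0,"wz": 0,"hand": 0.15}], grip_force=50)

```text
time: 21.38
tool_pos: [0.4566, -0.3551, 0.0231]
tool_rot: [3.14, -0.002, -0.039]
contact_force: [-1.3, 2.4, 6.6]
opening: 0.0291
```

>>> move_arm(deltas=[{"x": 0,"y": 0,"z": -0.05,"wx": 0,"wy": 0,"wz": 0,"hand": 0.15},{"x": 0,"y": 0,"z": -0.11,"wx": 0,"wy": 0,"wz": 0,"hand": 0.15},{"x": 0,"y": 0,"z": -0.16,"wx": 0,"wy": 0,"wz": 0,"hand": 0.15},{"x": 0,"y": 0,"z": -0.18,"wx": 0,"wy": 0,"wz": 0,"hand": 0.15},{"x": 0,"y": 0,"z": -0.18,"wx": 0,"wy": 0,"wz": 0,"hand": 0.15}])

```text
time: 22.0
tool_pos: [0.4565, -0.3551, 0.2033]
tool_rot: [3.139, -0.002, -0.039]
contact_force: [0.0, 0.9, -3.3]
opening: 0.0294
```

```bash
python3 -c "
from p import *
plan((.6036,.052,.2,81.7))"
```

```text
t 22.0 at [ 0.4565 -0.3551  0.2033] yaw -2.22 F [ 0.   0.9 -3.3] open 0.0294
(0.6036, 0.052, 0.2, 81.7) -> x 0.1313 y -0.4125 z 0.0033 wz -83.9
```

>>> move_arm(deltas=[{"x": 0.134,"y": -0.4125,"z": -0.02,"wx": 0,"wy": 0,"wz": -83.9,"hand": 0.15},{"x": 0.134,"y": -0.4125,"z": -0.02,"wx": 0,"wy": 0,"wz": -83.9,"hand": 0.15},{"x": 0.134,"y": -0.4125,"z": -0.02,"wx": 0,"wy": 0,"wz": -83.9,"hand": 0.15},{"x": 0.134,"y": -0.4125,"z": -0.02,"wx": 0,"wy": 0,"wz": -83.9,"hand": 0.15},{"x": 0.134,"y": -0.4125,"z": -0.02,"wx": 0,"wy": 0,"wz": -83.9,"hand": 0.15},{"x": 0.134,"y": -0.4125,"z": -0.02,"wx": 0,"wy": 0,"wz": -83.9,"hand": 0.15},{"x": 0.134,"y": -0.4125,"z": -0.02,"wx": 0,"wy": 0,"wz": -83.9,"hand": 0.15},{"x": 0.134,"y": -0.4125,"z": -0.02,"wx": 0,"wy": 0,"wz": -83.9,"hand": 0.15}])

```text
time: 23.0
tool_pos: [0.6058, 0.0569, 0.2192]
tool_rot: [-3.138, -0.001, 1.437]
contact_force: [-0.2, -0.6, -3.0]
opening: 0.0294
```

>>> move_arm(deltas=[{"x": 0,"y": 0,"z": 0,"wx": 0,"wy": 0,"wz": 0,"hand": 0.15},{"x": 0,"y": 0,"z": 0.04,"wx": 0,"wy": 0,"wz": 0,"hand": 0.15},{"x": 0,"y": 0,"z": 0.08,"wx": 0,"wy": 0,"wz": 0,"hand": 0.15},{"x": 0,"y": 0,"z": 0.1,"wx": 0,"wy": 0,"wz": 0,"hand": 0.15},{"x": 0,"y": 0,"z": 0.1,"wx": 0,"wy": 0,"wz": 0,"hand": 0.15}])

```text
time: 23.62
tool_pos: [0.6042, 0.0514, 0.1192]
tool_rot: [-3.136, 0.001, 1.421]
contact_force: [0.0, 1.3, -3.3]
opening: 0.0295
```

```bash
python3 -c "
from p import *
shot('side','s5.png')
plan((.604,.055,.105,81.7),(.604,.055,.088,81.7))"
```

```text
t 23.68 at [0.6054 0.0515 0.1209] yaw 81.48 F [-0.5 -0.4 -2.3] open 0.0291
(0.604, 0.055, 0.105, 81.7) -> x 0.0033 y -0.0019 z 0.0159 wz -0.2
(0.604, 0.055, 0.088, 81.7) -> x 0.0033 y -0.0019 z 0.0329 wz -0.2
```

>>> move_arm(deltas=[{"x": 0.003,"y": -0.002,"z": 0.0,"wx": 0,"wy": 0,"wz": -0.2,"hand": 0.15},{"x": 0.003,"y": -0.002,"z": 0.01,"wx": 0,"wy": 0,"wz": -0.2,"hand": 0.15},{"x": 0.003,"y": -0.002,"z": 0.016,"wx": 0,"wy": 0,"wz": -0.2,"hand": 0.15},{"x": 0.003,"y": -0.002,"z": 0.02,"wx": 0,"wy": 0,"wz": -0.2,"hand": 0.15},{"x": 0.003,"y": -0.002,"z": 0.023,"wx": 0,"wy": 0,"wz": -0.2,"hand": 0.15},{"x": 0.003,"y": -0.002,"z": 0.023,"wx": 0,"wy": 0,"wz": -0.2,"hand": 0.15}])

```text
time: 24.42
tool_pos: [0.6051, 0.0555, 0.099]
tool_rot: [3.14, -0.0, 1.429]
contact_force: [1.7, -0.3, -1.7]
opening: 0.0294
```

>>> move_arm(deltas=[{"x": 0,"y": 0,"z": 0.002,"wx": 0,"wy": 0,"wz": 0,"hand": 0.15},{"x": 0,"y": 0,"z": 0.003,"wx": 0,"wy": 0,"wz": 0,"hand": 0.15},{"x": 0,"y": 0,"z": 0.003,"wx": 0,"wy": 0,"wz": 0,"hand": 0.15}])

```text
time: 24.8
tool_pos: [0.6056, 0.0555, 0.0983]
tool_rot: [3.138, -0.0, 1.429]
contact_force: [-0.9, -1.0, 12.5]
opening: 0.0292
```

>>> move_arm(deltas=[{"x": 0,"y": 0.001,"z": 0,"wx": 0,"wy": 0,"wz": 0,"hand": 0.15},{"x": 0,"y": 0.002,"z": 0,"wx": 0,"wy": 0,"wz": 0,"hand": 0.15},{"x": 0,"y": 0.002,"z": 0,"wx": 0,"wy": 0,"wz": 0,"hand": 0.15}])

```text
time: 25.18
tool_pos: [0.6058, 0.0554, 0.0982]
tool_rot: [-3.141, 0.0, 1.429]
contact_force: [-7.6, -0.1, 16.4]
opening: 0.0293
```

>>> move_arm(deltas=[{"x": 0,"y": -0.002,"z": 0,"wx": 0,"wy": 0,"wz": 0,"hand": 0.15},{"x": 0,"y": -0.004,"z": 0,"wx": 0,"wy": 0,"wz": 0,"hand": 0.15},{"x": 0,"y": -0.004,"z": 0,"wx": 0,"wy": 0,"wz": 0,"hand": 0.15}])

```text
time: 25.55
tool_pos: [0.6054, 0.0555, 0.0983]
tool_rot: [3.133, -0.0, 1.429]
contact_force: [4.9, -1.1, 6.8]
opening: 0.029
```

>>> move_arm(deltas=[{"x": 0,"y": 0.002,"z": 0,"wx": 0,"wy": 0,"wz": 1,"hand": 0.15},{"x": 0,"y": 0.002,"z": 0,"wx": 0,"wy": 0,"wz": 2,"hand": 0.15},{"x": 0,"y": 0.002,"z": 0,"wx": 0,"wy": 0,"wz": 2,"hand": 0.15}])

```text
time: 25.92
tool_pos: [0.6056, 0.0555, 0.0983]
tool_rot: [3.137, 0.0, 1.397]
contact_force: [-2.4, -0.3, 12.9]
opening: 0.0292
```

>>> move_arm(deltas=[{"x": 0,"y": 0,"z": 0,"wx": 0,"wy": 0,"wz": -2,"hand": 0.15},{"x": 0,"y": 0,"z": 0,"wx": 0,"wy": 0,"wz": -4,"hand": 0.15},{"x": 0,"y": 0,"z": 0,"wx": 0,"wy": 0,"wz": -4,"hand": 0.15}])

```text
time: 26.3
tool_pos: [0.6057, 0.0556, 0.0983]
tool_rot: [3.137, -0.001, 1.462]
contact_force: [-1.9, 0.1, 11.5]
opening: 0.0294
```

>>> move_arm(deltas=[{"x": 0,"y": 0,"z": -0.001,"wx": 0,"wy": 0,"wz": 2,"hand": 0.15},{"x": 0,"y": 0,"z": -0.002,"wx": 0,"wy": 0,"wz": 2,"hand": 0.15},{"x": 0,"y": 0,"z": -0.002,"wx": 0,"wy": 0,"wz": 2,"hand": 0.4},{"x": 0,"y": 0,"z": -0.002,"wx": 0,"wy": 0,"wz": 2,"hand": 0.45},{"x": 0,"y": 0,"z": -0.002,"wx": 0,"wy": 0,"wz": 2,"hand": 0.45}])

```text
time: 26.92
tool_pos: [0.6038, 0.0557, 0.0972]
tool_rot: [-3.14, 0.0, 1.429]
contact_force: [-0.1, -0.5, -0.8]
opening: 0.0409
```

```bash
python3 -c "
from p import *
b=shot('side','s6.png')
cv2.imwrite('pics/z6.png',cv2.resize(b[180:290,190:330],(700,550),interpolation=cv2.INTER_CUBIC))
plan()"
```

```text
t 26.98 at [0.604  0.0557 0.0973] yaw 81.89 F [-0.4 -0.4  0.2] open 0.0411
```

View pics/z6.png

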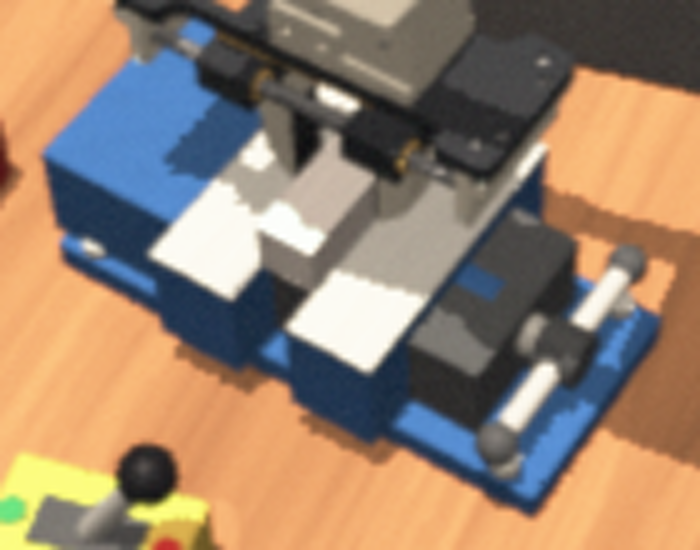

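```bash
python3 -c "
from p import *
e=np.array([.9895,-.144]);f=np.array([.144,.9895]);c=np.array([.6048,.0528])+f*.05
for n,w,ctr in(('30',.03,c),('24',.024,np.array([.6015,.0535])+f*.05)):
  for zb in (.067,.079):
    print(n,zb,[((proj('side',[*(ctr+s*e*w/2),z])-[190,180])*5).round().tolist() for s in(1,-1) for z in(zb,zb+w)])
"
```

```text
30 0.067 [[262.0, 273.0], [258.0, 233.0], [317.0, 302.0], [314.0, 262.0]]
30 0.079 [[261.0, 257.0], [257.0, 216.0], [316.0, 286.0], [313.0, 246.0]]
24 0.067 [[274.0, 280.0], [270.0, 248.0], [317.0, 303.0], [315.0, 271.0]]
24 0.079 [[272.0, 264.0], [269.0, 231.0], [316.0, 287.0], [314.0, 255.0]]
```

>>> move_arm(deltas=[{"x": 0,"y": 0,"z": -0.06,"wx": 0,"wy": 0,"wz": 0,"hand": 0.45},{"x": 0,"y": 0,"z": -0.12,"wx": 0,"wy": 0,"wz": 0,"hand": 0.45},{"x": 0.06,"y": 0,"z": -0.14,"wx": 0,"wy": 0,"wz": 0,"hand": 0.45},{"x": 0.12,"y": 0,"z": -0.14,"wx": 0,"wy": 0,"wz": 0,"hand": 0.45},{"x": 0.18,"y": 0,"z": -0.14,"wx": 0,"wy": 0,"wz": 0,"hand": 0.45},{"x": 0.24,"y": 0,"z": -0.14,"wx": 0,"wy": 0,"wz": 0,"hand": 0.45},{"x": 0.28,"y": 0,"z": -0.14,"wx": 0,"wy": 0,"wz": 0,"hand": 0.45},{"x": 0.28,"y": 0,"z": -0.14,"wx": 0,"wy": 0,"wz": 0,"hand": 0.45}])

```text
time: 27.98
tool_pos: [0.643, 0.3361, 0.2361]
tool_rot: [-3.14, 0.0, 1.433]
contact_force: [0.1, -0.4, -0.5]
opening: 0.0412
```

```bash
python3 -c "
from p import *
a=shot('top','t7.png');b=shot('side','s7.png');s5=cv2.imread('pics/s5.png')
A=cv2.resize(a[150:210,240:310],(390,334),interpolation=cv2.INTER_CUBIC);B=cv2.resize(b[180:270,200:310],(400,334),interpolation=cv2.INTER_CUBIC);C=cv2.resize(s5[160:250,200:310],(300,245))
o=np.zeros((590,800,3),np.uint8);o[:334,:390]=A;o[:334,400:800]=B;o[340:585,:300]=C;cv2.imwrite('pics/z7.png',o)
plan()"
```

```text
t 28.07 at [0.6437 0.3326 0.2369] yaw 81.92 F [-0.  -0.2  1. ] open 0.0413
```

View pics/z7.png

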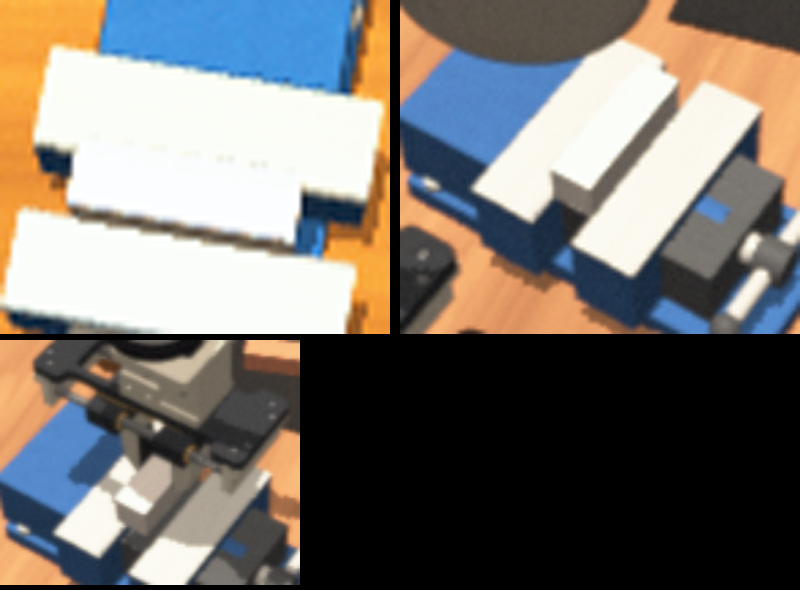

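```bash
cat >> h.py <<'E'
def tri(ut,us):
    A=[]
    for cam,u in(('top',ut),('side',us)):
        p=viewer.camera_params(cam);P=np.array(p['camera_matrix'])@np.c_[np.array(p['R']),np.array(p['t'])]
        A.append((P,np.array(u,float)))
    X=cv2.triangulatePoints(A[0][0],A[1][0],A[0][1].reshape(2,1),A[1][1].reshape(2,1));return (X[:3]/X[3]).ravel()
E
python3 -c "
from h import *
print(tri((252.2,186.8),(252.8,231.2)))
a=cv2.imread('pics/t7.png');b=cv2.imread('pics/s7.png')
print('top u=275');print([(v,a[v,275].tolist()) for v in range(170,200)])
print('top u=253');print([(v,a[v,254].tolist()) for v in range(170,194)])
# side: line across the far end of the bar and jaws, right end corner
print([(v,b[v,248].tolist()) for v in range(205,245)])
for w in((.067,'seat'),(.0785,'chamfer')):
  c=np.array([.605,.0525]);f=np.array([.144,.9895]);e=np.array([.9895,-.144])
  print(w,[proj('top',[*(c+t*f*.05-e*.015),w[0]+.03]).round(1) for t in(1,-1)],[proj('side',[*(c+t*f*.05-e*.015),w[0]+.03]).round(1) for t in(1,-1)])
" | cut -c1-1500
```

```text
[0.59570817 0.10469923 0.10200643]
top u=275
[(170, [247, 253, 251]), (171, [247, 253, 251]), (172, [248, 253, 252]), (173, [248, 253, 251]), (174, [248, 253, 251]), (175, [248, 253, 251]), (176, [248, 253, 251]), (177, [238, 248, 245]), (178, [251, 251, 249]), (179, [253, 253, 251]), (180, [253, 253, 251]), (181, [253, 253, 251]), (182, [254, 253, 251]), (183, [254, 253, 251]), (184, [254, 253, 251]), (185, [254, 253, 251]), (186, [254, 253, 251]), (187, [254, 253, 251]), (188, [254, 253, 251]), (189, [254, 253, 251]), (190, [207, 196, 189]), (191, [70, 81, 93]), (192, [90, 105, 116]), (193, [234, 243, 239]), (194, [249, 253, 251]), (195, [250, 253, 251]), (196, [250, 253, 251]), (197, [250, 253, 251]), (198, [250, 253, 251]), (199, [250, 253, 251])]
top u=253
[(170, [248, 253, 251]), (171, [249, 253, 251]), (172, [248, 253, 251]), (173, [247, 253, 251]), (174, [249, 253, 251]), (175, [253, 253, 251]), (176, [254, 253, 251]), (177, [254, 253, 251]), (178, [254, 253, 251]), (179, [254, 253, 251]), (180, [254, 253, 251]), (181, [254, 253, 251]), (182, [254, 253, 251]), (183, [254, 253
[... 711 characters left out ...]
249, 253, 251]), (225, [249, 253, 251]), (226, [248, 253, 251]), (227, [248, 253, 251]), (228, [243, 248, 246]), (229, [164, 178, 185]), (230, [113, 122, 133]), (231, [108, 116, 127]), (232, [106, 115, 126]), (233, [107, 116, 126]), (234, [104, 114, 125]), (235, [105, 113, 124]), (236, [89, 95, 102]), (237, [50, 51, 56]), (238, [38, 37, 38]), (239, [37, 36, 39]), (240, [39, 39, 41]), (241, [50, 51, 55]), (242, [75, 81, 86]), (243, [124, 137, 143]), (244, [200, 219, 224])]
(0.067, 'seat') [array([252.5, 186.1]), array([293.4, 193.1])] [array([252.8, 232.3]), array([277.3, 203. ])]
(0.0785, 'chamfer') [array([252.2, 185.1]), array([293.5, 192.2])] [array([252.6, 229.1]), array([277.3, 199.7])]
```

>>> move_arm(deltas=[{"x": -0.06,"y": 0,"z": 0,"wx": 0,"wy": 0,"wz": 0,"hand": 0},{"x": -0.12,"y": 0,"z": 0,"wx": 0,"wy": 0,"wz": 0,"hand": 0},{"x": -0.18,"y": 0,"z": 0,"wx": 0,"wy": 0,"wz": 0,"hand": 0},{"x": -0.24,"y": 0,"z": 0,"wx": 0,"wy": 0,"wz": 0,"hand": 0},{"x": -0.28,"y": 0.001,"z": 0.05,"wx": 0,"wy": 0,"wz": 0,"hand": 0},{"x": -0.28,"y": 0.001,"z": 0.09,"wx": 0,"wy": 0,"wz": 0,"hand": 0},{"x": -0.28,"y": 0.001,"z": 0.115,"wx": 0,"wy": 0,"wz": 0,"hand": 0},{"x": -0.28,"y": 0.001,"z": 0.115,"wx": 0,"wy": 0,"wz": 0,"hand": 0}], grip_force=10)

```text
time: 29.08
tool_pos: [0.6037, 0.0539, 0.1213]
tool_rot: [-3.137, 0.001, 1.427]
contact_force: [-0.8, -0.1, 1.0]
opening: 0.0006
```

>>> move_arm(deltas=[{"x": 0,"y": 0,"z": 0.003,"wx": 0,"wy": 0,"wz": 0,"hand": 0},{"x": 0,"y": 0,"z": 0.006,"wx": 0,"wy": 0,"wz": 0,"hand": 0},{"x": 0,"y": 0,"z": 0.009,"wx": 0,"wy": 0,"wz": 0,"hand": 0},{"x": 0,"y": 0,"z": 0.01,"wx": 0,"wy": 0,"wz": 0,"hand": 0},{"x": 0,"y": 0,"z": 0.01,"wx": 0,"wy": 0,"wz": 0,"hand": 0}])

```text
time: 29.7
tool_pos: [0.6054, 0.0556, 0.1128]
tool_rot: [3.142, 0.0, 1.429]
contact_force: [-0.7, 0.6, 0.0]
opening: 0.0004
```

>>> move_arm(deltas=[{"x": 0,"y": 0,"z": 0.002,"wx": 0,"wy": 0,"wz": 0,"hand": 0},{"x": 0,"y": 0,"z": 0.004,"wx": 0,"wy": 0,"wz": 0,"hand": 0},{"x": 0,"y": 0,"z": 0.006,"wx": 0,"wy": 0,"wz": 0,"hand": 0},{"x": 0,"y": 0,"z": 0.007,"wx": 0,"wy": 0,"wz": 0,"hand": 0},{"x": 0,"y": 0,"z": 0.007,"wx": 0,"wy": 0,"wz": 0,"hand": 0}])

```text
time: 30.32
tool_pos: [0.6057, 0.0554, 0.1084]
tool_rot: [3.139, -0.0, 1.429]
contact_force: [-6.4, -0.2, 17.5]
opening: 0.0005
```

Probe: the bar's top is at 0.1085 m, so its underside is about 0.0785 m and it rests in the chamfers. Bar30 doesn't fit, so bar24 is the answer. Bar30 goes back to the mat.

>>> move_arm(deltas=[{"x": 0,"y": 0,"z": -0.02,"wx": 0,"wy": 0,"wz": 0,"hand": 0.0},{"x": 0,"y": 0,"z": -0.02,"wx": 0,"wy": 0,"wz": 0,"hand": 0.55},{"x": 0,"y": 0,"z": -0.02,"wx": 0,"wy": 0,"wz": 0,"hand": 0.55},{"x": 0,"y": 0,"z": -0.02,"wx": 0,"wy": 0,"wz": 0,"hand": 0.55},{"x": 0,"y": 0,"z": -0.01,"wx": 0,"wy": 0,"wz": 0,"hand": 0.55},{"x": 0,"y": 0,"z": 0.01,"wx": 0,"wy": 0,"wz": 0,"hand": 0.55},{"x": 0,"y": 0,"z": 0.014,"wx": 0,"wy": 0,"wz": 0,"hand": 0.55},{"x": 0,"y": 0,"z": 0.014,"wx": 0,"wy": 0,"wz": 0,"hand": 0.55}], grip_force=50)

```text
time: 31.32
tool_pos: [0.6052, 0.0555, 0.0912]
tool_rot: [-3.141, 0.0, 1.429]
contact_force: [0.7, 0.5, 0.6]
opening: 0.0504
```

>>> move_arm(deltas=[{"x": 0,"y": 0,"z": 0,"wx": 0,"wy": 0,"wz": 0,"hand": 0.55},{"x": 0,"y": 0,"z": 0,"wx": 0,"wy": 0,"wz": 0,"hand": 0.15},{"x": 0,"y": 0,"z": 0,"wx": 0,"wy": 0,"wz": 0,"hand": 0.15},{"x": 0,"y": 0,"z": 0,"wx": 0,"wy": 0,"wz": 0,"hand": 0.15},{"x": 0,"y": 0,"z": 0,"wx": 0,"wy": 0,"wz": 0,"hand": 0.15},{"x": 0,"y": 0,"z": 0,"wx": 0,"wy": 0,"wz": 0,"hand": 0.15}])

```text
time: 32.08
tool_pos: [0.6056, 0.0554, 0.092]
tool_rot: [3.141, 0.0, 1.429]
contact_force: [-0.1, 0.2, 2.5]
opening: 0.0295
```

>>> move_arm(deltas=[{"x": 0,"y": 0,"z": -0.03,"wx": 0,"wy": 0,"wz": 0,"hand": 0.15},{"x": 0,"y": 0,"z": -0.08,"wx": 0,"wy": 0,"wz": 0,"hand": 0.15},{"x": 0,"y": 0,"z": -0.11,"wx": 0,"wy": 0,"wz": 0,"hand": 0.15},{"x": 0,"y": 0,"z": -0.11,"wx": 0,"wy": 0,"wz": 0,"hand": 0.15}])

```text
time: 32.58
tool_pos: [0.6064, 0.0555, 0.2035]
tool_rot: [3.137, -0.0, 1.429]
contact_force: [0.2, 0.1, -2.5]
opening: 0.0296
```

```bash
python3 -c "
from p import *
plan((.4565,-.355,.2,-2.2))"
```

```text
t 32.58 at [0.6064 0.0555 0.2035] yaw 81.88 F [ 0.2  0.1 -2.5] open 0.0296
(0.4565, -0.355, 0.2, -2.2) -> x -0.4275 y -0.0904 z 0.0035 wz 84.1
```

>>> move_arm(deltas=[{"x": -0.427,"y": -0.09,"z": 0,"wx": 0,"wy": 0,"wz": 84.1,"hand": 0.15},{"x": -0.427,"y": -0.09,"z": 0,"wx": 0,"wy": 0,"wz": 84.1,"hand": 0.15},{"x": -0.427,"y": -0.09,"z": 0,"wx": 0,"wy": 0,"wz": 84.1,"hand": 0.15},{"x": -0.427,"y": -0.09,"z": 0,"wx": 0,"wy": 0,"wz": 84.1,"hand": 0.15},{"x": -0.427,"y": -0.09,"z": 0,"wx": 0,"wy": 0,"wz": 84.1,"hand": 0.15},{"x": -0.427,"y": -0.09,"z": 0,"wx": 0,"wy": 0,"wz": 84.1,"hand": 0.15},{"x": -0.427,"y": -0.09,"z": 0,"wx": 0,"wy": 0,"wz": 84.1,"hand": 0.15},{"x": -0.427,"y": -0.09,"z": 0,"wx": 0,"wy": 0,"wz": 84.1,"hand": 0.15}])

```text
time: 33.58
tool_pos: [0.4531, -0.3581, 0.1987]
tool_rot: [-3.14, 0.004, -0.05]
contact_force: [0.9, 0.5, -2.8]
opening: 0.0297
```

>>> move_arm(deltas=[{"x": 0,"y": 0,"z": 0.03,"wx": 0,"wy": 0,"wz": 0,"hand": 0.15},{"x": 0,"y": 0,"z": 0.08,"wx": 0,"wy": 0,"wz": 0,"hand": 0.15},{"x": 0,"y": 0,"z": 0.13,"wx": 0,"wy": 0,"wz": 0,"hand": 0.15},{"x": 0,"y": 0,"z": 0.16,"wx": 0,"wy": 0,"wz": 0,"hand": 0.15},{"x": 0,"y": 0,"z": 0.165,"wx": 0,"wy": 0,"wz": 0,"hand": 0.15},{"x": 0,"y": 0,"z": 0.165,"wx": 0,"wy": 0,"wz": 0,"hand": 0.15}])

```text
time: 34.33
tool_pos: [0.4558, -0.3544, 0.0363]
tool_rot: [-3.141, 0.001, -0.039]
contact_force: [-0.3, -0.2, -2.6]
opening: 0.0294
```

```bash
python3 -c "
from p import *
plan((.4565,-.355,.0175,-2.2))"
```

```text
t 34.33 at [ 0.4558 -0.3544  0.0363] yaw -2.22 F [-0.3 -0.2 -2.6] open 0.0294
(0.4565, -0.355, 0.0175, -2.2) -> x 0.0007 y 0.0006 z 0.0188 wz -0.0
```

Then I'll release it, retreat over the vise side and look.

>>> move_arm(deltas=[{"x": 0,"y": 0,"z": 0.012,"wx": 0,"wy": 0,"wz": 0,"hand": 0.15},{"x": 0,"y": 0,"z": 0.018,"wx": 0,"wy": 0,"wz": 0,"hand": 0.15},{"x": 0,"y": 0,"z": 0.018,"wx": 0,"wy": 0,"wz": 0,"hand": 0.15},{"x": 0,"y": 0,"z": 0.018,"wx": 0,"wy": 0,"wz": 0,"hand": 0.5},{"x": 0,"y": 0,"z": 0.018,"wx": 0,"wy": 0,"wz": 0,"hand": 0.5},{"x": 0,"y": 0,"z": 0.018,"wx": 0,"wy": 0,"wz": 0,"hand": 0.5},{"x": 0,"y": 0,"z": -0.04,"wx": 0,"wy": 0,"wz": 0,"hand": 0.5},{"x": 0,"y": 0,"z": -0.1,"wx": 0,"wy": 0,"wz": 0,"hand": 0.5}])

```text
time: 35.33
tool_pos: [0.4556, -0.3542, 0.1376]
tool_rot: [-3.14, 0.001, -0.039]
contact_force: [0.1, -1.0, -0.1]
opening: 0.046
```

>>> move_arm(deltas=[{"x": 0,"y": 0,"z": -0.06,"wx": 0,"wy": 0,"wz": 0,"hand": 0.45},{"x": 0.01,"y": -0.06,"z": -0.06,"wx": 0,"wy": 0,"wz": -10,"hand": 0.45},{"x": 0.02,"y": -0.12,"z": -0.06,"wx": 0,"wy": 0,"wz": -16,"hand": 0.45},{"x": 0.03,"y": -0.18,"z": -0.06,"wx": 0,"wy": 0,"wz": -16,"hand": 0.45},{"x": 0.04,"y": -0.24,"z": -0.06,"wx": 0,"wy": 0,"wz": -16,"hand": 0.45},{"x": 0.05,"y": -0.3,"z": -0.06,"wx": 0,"wy": 0,"wz": -16,"hand": 0.45},{"x": 0.06,"y": -0.36,"z": -0.06,"wx": 0,"wy": 0,"wz": -16,"hand": 0.45},{"x": 0.07,"y": -0.42,"z": -0.06,"wx": 0,"wy": 0,"wz": -16,"hand": 0.45}])

```text
time: 36.33
tool_pos: [0.5424, 0.0644, 0.1971]
tool_rot: [3.141, -0.001, 0.24]
contact_force: [0.9, 0.2, 0.0]
opening: 0.0413
```

```bash
sed -i 's/(.639,-.132,.01),(.613,-.388,.01)/(.655,-.132,.01),(.639,-.39,.01)/' bars.py; python3 -c "
from p import *; from bars import *
bars(name='t8.png')
plan((.588,-.2125,.2,14),(.588,-.2125,.02,14))"
```

```text
24 [ 0.587  -0.2115] size [0.1017 0.0241] yaw 13.9
36 [ 0.4477 -0.212 ] size [0.0904 0.0346] yaw 15.9
42 [ 0.5933 -0.3294] size [0.0989 0.0413] yaw 14.6
30 [ 0.453  -0.3527] size [0.0274 0.101 ] yaw -2.0
t 36.38 at [0.543  0.0713 0.1971] yaw 14.02 F [-0.9  5.2  0.4] open 0.0414
(0.588, -0.2125, 0.2, 14) -> x -0.0251 y 0.2863 z -0.0029 wz 0.0
(0.588, -0.2125, 0.02, 14) -> x -0.0251 y 0.2863 z 0.1771 wz 0.0
```

View pics/t8.png

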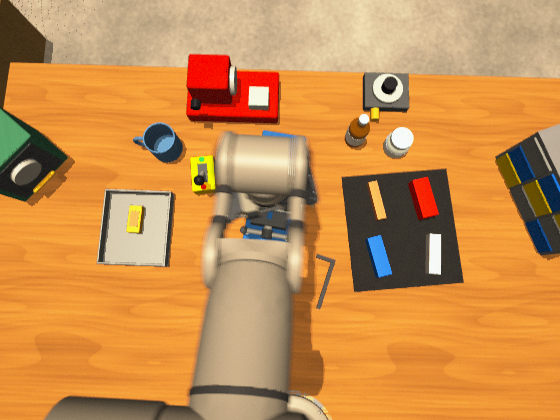

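The bars are all back on the mat: bar24 at (377,200), bar42 at (424,198), bar36 at (379,256) and bar30 at (434,253). The padlock is in the tray. Next I'll fetch bar24.

>>> move_arm(deltas=[{"x": -0.025,"y": 0.283,"z": 0,"wx": 0,"wy": 0,"wz": 0,"hand": 0.5},{"x": -0.025,"y": 0.283,"z": 0,"wx": 0,"wy": 0,"wz": 0,"hand": 0.5},{"x": -0.025,"y": 0.283,"z": 0,"wx": 0,"wy": 0,"wz": 0,"hand": 0.5},{"x": -0.025,"y": 0.283,"z": 0,"wx": 0,"wy": 0,"wz": 0,"hand": 0.5},{"x": -0.025,"y": 0.283,"z": 0,"wx": 0,"wy": 0,"wz": 0,"hand": 0.5},{"x": -0.025,"y": 0.283,"z": 0.05,"wx": 0,"wy": 0,"wz": 0,"hand": 0.5},{"x": -0.025,"y": 0.283,"z": 0.11,"wx": 0,"wy": 0,"wz": 0,"hand": 0.5},{"x": -0.025,"y": 0.283,"z": 0.12,"wx": 0,"wy": 0,"wz": 0,"hand": 0.5}])

```text
time: 37.38
tool_pos: [0.5826, -0.2175, 0.0729]
tool_rot: [-3.136, 0.006, 0.24]
contact_force: [-0.6, 0.8, 0.6]
opening: 0.0462
```

>>> move_arm(deltas=[{"x": 0,"y": 0,"z": 0,"wx": 0,"wy": 0,"wz": 0,"hand": 0.5},{"x": 0,"y": 0,"z": 0,"wx": 0,"wy": 0,"wz": 0,"hand": 0.5}])

```text
time: 37.62
tool_pos: [0.5869, -0.2191, 0.0796]
tool_rot: [3.138, -0.004, 0.241]
contact_force: [0.4, -0.5, 0.4]
opening: 0.0459
```

```bash
python3 -c "
from p import *
plan((.587,-.212,.0175,13.9))"
```

```text
t 37.62 at [ 0.5869 -0.2191  0.0796] yaw 13.8 F [ 0.4 -0.5  0.4] open 0.0459
(0.587, -0.212, 0.0175, 13.9) -> x 0.0018 y -0.0069 z 0.0621 wz -0.1
```

>>> move_arm(deltas=[{"x": 0.002,"y": -0.007,"z": 0.03,"wx": 0,"wy": 0,"wz": 0,"hand": 0.5},{"x": 0.002,"y": -0.007,"z": 0.055,"wx": 0,"wy": 0,"wz": 0,"hand": 0.5},{"x": 0.002,"y": -0.007,"z": 0.062,"wx": 0,"wy": 0,"wz": 0,"hand": 0.5},{"x": 0.002,"y": -0.007,"z": 0.062,"wx": 0,"wy": 0,"wz": 0,"hand": 0.5},{"x": 0.002,"y": -0.007,"z": 0.062,"wx": 0,"wy": 0,"wz": 0,"hand": 0.1},{"x": 0.002,"y": -0.007,"z": 0.062,"wx": 0,"wy": 0,"wz": 0,"hand": 0.1},{"x": 0.002,"y": -0.007,"z": 0.062,"wx": 0,"wy": 0,"wz": 0,"hand": 0.1},{"x": 0.002,"y": -0.007,"z": 0.062,"wx": 0,"wy": 0,"wz": 0,"hand": 0.1}])

```text
time: 38.62
tool_pos: [0.5861, -0.2115, 0.0155]
tool_rot: [3.14, -0.001, 0.241]
contact_force: [-0.9, -0.7, 5.7]
opening: 0.0233
```

>>> move_arm(deltas=[{"x": 0,"y": 0,"z": -0.05,"wx": 0,"wy": 0,"wz": 0,"hand": 0.1},{"x": 0,"y": 0,"z": -0.11,"wx": 0,"wy": 0,"wz": 0,"hand": 0.1},{"x": 0,"y": 0,"z": -0.16,"wx": 0,"wy": 0,"wz": 0,"hand": 0.1},{"x": 0,"y": 0,"z": -0.18,"wx": 0,"wy": 0,"wz": 0,"hand": 0.1},{"x": 0,"y": 0,"z": -0.18,"wx": 0,"wy": 0,"wz": 0,"hand": 0.1}])

```text
time: 39.25
tool_pos: [0.5861, -0.2113, 0.1961]
tool_rot: [3.14, -0.002, 0.241]
contact_force: [-0.1, 0.5, -1.1]
opening: 0.0235
```

```bash
python3 -c "
from p import *
plan((.605,.0505,.2,81.8))"
```

```text
t 39.25 at [ 0.5861 -0.2113  0.1961] yaw 13.78 F [-0.1  0.5 -1.1] open 0.0235
(0.605, 0.0505, 0.2, 81.8) -> x 0.0807 y -0.2497 z -0.0039 wz -68.0
```

>>> move_arm(deltas=[{"x": 0.081,"y": -0.25,"z": 0,"wx": 0,"wy": 0,"wz": -68,"hand": 0.1},{"x": 0.081,"y": -0.25,"z": 0,"wx": 0,"wy": 0,"wz": -68,"hand": 0.1},{"x": 0.081,"y": -0.25,"z": 0,"wx": 0,"wy": 0,"wz": -68,"hand": 0.1},{"x": 0.081,"y": -0.25,"z": 0,"wx": 0,"wy": 0,"wz": -68,"hand": 0.1},{"x": 0.081,"y": -0.25,"z": 0,"wx": 0,"wy": 0,"wz": -68,"hand": 0.1},{"x": 0.081,"y": -0.25,"z": 0,"wx": 0,"wy": 0,"wz": -68,"hand": 0.1},{"x": 0.081,"y": -0.25,"z": 0.04,"wx": 0,"wy": 0,"wz": -68,"hand": 0.1},{"x": 0.081,"y": -0.25,"z": 0.07,"wx": 0,"wy": 0,"wz": -68,"hand": 0.1}])

```text
time: 40.25
tool_pos: [0.603, 0.0512, 0.1211]
tool_rot: [-3.137, 0.001, 1.428]
contact_force: [-0.2, 0.1, -0.6]
opening: 0.0234
```

>>> move_arm(deltas=[{"x": 0,"y": 0,"z": 0,"wx": 0,"wy": 0,"wz": 0,"hand": 0.1},{"x": 0,"y": 0,"z": 0,"wx": 0,"wy": 0,"wz": 0,"hand": 0.1},{"x": 0,"y": 0,"z": 0,"wx": 0,"wy": 0,"wz": 0,"hand": 0.1}])

```text
time: 40.62
tool_pos: [0.6055, 0.0509, 0.1259]
tool_rot: [3.139, -0.0, 1.427]
contact_force: [0.5, 1.0, -1.3]
opening: 0.0237
```

```bash
python3 -c "
from p import *
plan((.605,.0505,.083,81.8))"
```

```text
t 40.62 at [0.6055 0.0509 0.1259] yaw 81.78 F [ 0.5  1.  -1.3] open 0.0237
(0.605, 0.0505, 0.083, 81.8) -> x -0.0005 y -0.0004 z 0.0429 wz -0.0
```

>>> move_arm(deltas=[{"x": 0,"y": 0,"z": 0.02,"wx": 0,"wy": 0,"wz": 0,"hand": 0.1},{"x": 0,"y": 0,"z": 0.03,"wx": 0,"wy": 0,"wz": 0,"hand": 0.1},{"x": 0,"y": 0,"z": 0.036,"wx": 0,"wy": 0,"wz": 0,"hand": 0.1},{"x": 0,"y": 0,"z": 0.04,"wx": 0,"wy": 0,"wz": 0,"hand": 0.1},{"x": 0,"y": 0,"z": 0.042,"wx": 0,"wy": 0,"wz": 0,"hand": 0.1},{"x": 0,"y": 0,"z": 0.042,"wx": 0,"wy": 0,"wz": 0,"hand": 0.1},{"x": 0,"y": 0,"z": 0.042,"wx": 0,"wy": 0,"wz": 0,"hand": 0.1}])

```text
time: 41.5
tool_pos: [0.6049, 0.051, 0.083]
tool_rot: [3.141, 0.0, 1.427]
contact_force: [0.5, -0.4, -2.1]
opening: 0.0232
```

>>> move_arm(deltas=[{"x": 0,"y": 0,"z": 0,"wx": 0,"wy": 0,"wz": 0,"hand": 0.4},{"x": 0,"y": 0,"z": 0,"wx": 0,"wy": 0,"wz": 0,"hand": 0.4},{"x": 0,"y": 0,"z": 0,"wx": 0,"wy": 0,"wz": 0,"hand": 0.4}])

```text
time: 41.88
tool_pos: [0.6049, 0.051, 0.0829]
tool_rot: [3.141, 0.0, 1.427]
contact_force: [0.0, 0.7, -0.7]
opening: 0.0369
```

>>> move_arm(deltas=[{"x": 0,"y": 0,"z": -0.06,"wx": 0,"wy": 0,"wz": 0,"hand": 0.4},{"x": 0,"y": 0,"z": -0.12,"wx": 0,"wy": 0,"wz": 0,"hand": 0.4},{"x": 0.06,"y": 0,"z": -0.14,"wx": 0,"wy": 0,"wz": 0,"hand": 0.4},{"x": 0.12,"y": 0,"z": -0.14,"wx": 0,"wy": 0,"wz": 0,"hand": 0.4},{"x": 0.18,"y": 0,"z": -0.14,"wx": 0,"wy": 0,"wz": 0,"hand": 0.4},{"x": 0.24,"y": 0,"z": -0.14,"wx": 0,"wy": 0,"wz": 0,"hand": 0.4},{"x": 0.28,"y": 0,"z": -0.14,"wx": 0,"wy": 0,"wz": 0,"hand": 0.4},{"x": 0.28,"y": 0,"z": -0.14,"wx": 0,"wy": 0,"wz": 0,"hand": 0.4}])

```text
time: 42.88
tool_pos: [0.644, 0.3314, 0.2216]
tool_rot: [-3.141, -0.0, 1.432]
contact_force: [-0.2, -0.6, -0.5]
opening: 0.0368
```

```bash
cat > chk.py <<'E'
from p import *; from bars import *
a=shot('top','t9.png');b=shot('side','s9.png');bars(a)
B,G,R=[c.astype(int) for c in cv2.split(a)]
r=np.zeros(B.shape,bool);r[172:205,245:300]=1
m=(R>235)&(G>185)&(G<232)&(B<125)&r
u=np.zeros_like(r);u[172:205,252:295]=1
c,s,g=wrect(m&u,.091);print(c,s,g)
e=np.array([.9895,-.144]);f=np.array([.144,.9895]);v=np.array(c)-[.6026,.052];print('vise dx,dy',v@e,v@f)
plan()
A=cv2.resize(a[150:210,240:310],(390,334),interpolation=cv2.INTER_CUBIC);S=cv2.resize(b[180:270,200:310],(400,334),interpolation=cv2.INTER_CUBIC)
cv2.imwrite('pics/z9.png',np.hstack([A,S]))
E
python3 chk.py
```

```text
24 [ 0.6496 -0.1498] size [0.0053 0.0416] yaw -88.3
36 [ 0.4478 -0.2121] size [0.0905 0.0349] yaw 15.9
42 [ 0.5935 -0.3294] size [0.0994 0.0416] yaw 14.5
30 [ 0.453  -0.3527] size [0.0274 0.101 ] yaw -2.0
(0.6033157110214233, 0.05442686751484871) (0.09723056107759476, 0.02132769674062729) 81.70378112792969
vise dx,dy 0.0003587271335601561 0.0025044477930277575
t 42.98 at [0.6446 0.328  0.2222] yaw 81.82 F [-0.5  0.2  0. ] open 0.0369
```

View pics/z9.png

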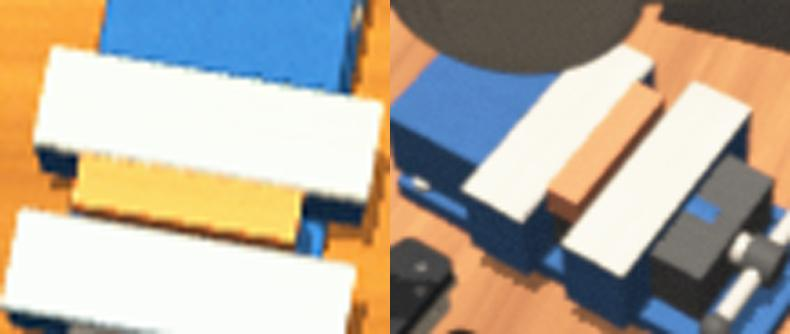

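Bar24 went in with no side load, and the view shows it seated and about 2.5 mm off the middle, which is fine. Next is the toggle. I'll come in behind the ball on the red side with shut fingers, as each finger is 19 mm along x.

```bash
python3 -c "
from p import *
print(tri((199.13,179.81),(218.92,274.61)))
b=cv2.imread('pics/t9.png');H,S,V=cv2.split(cv2.cvtColor(b,cv2.COLOR_BGR2HSV))
for n,m in(('g',(H>45)&(H<85)&(S>80)),('r',((H<6)|(H>174))&(S>150))):
  r=np.zeros(H.shape,bool);r[154:195,188:218]=1
  y,x=np.where(m&r);print(n,x.mean(),y.mean(),ray('top',x.mean(),y.mean(),.045))
plan((.572,.229,.222,7.5),(.572,.229,.092,7.5))"
```

```text
[0.60919767 0.23280712 0.1031071 ]
g 201.05 159.8 [0.6733392  0.24224395 0.045     ]
r 202.88235294117646 186.1764705882353 [0.60454617 0.2333433  0.045     ]
t 42.98 at [0.6446 0.328  0.2222] yaw 81.82 F [-0.5  0.2  0. ] open 0.0369
(0.572, 0.229, 0.222, 7.5) -> x -0.1083 y -0.0577 z 0.0002 wz 74.3
(0.572, 0.229, 0.092, 7.5) -> x -0.1083 y -0.0577 z 0.1302 wz 74.3
```

>>> move_arm(deltas=[{"x": -0.108,"y": -0.058,"z": 0,"wx": 0,"wy": 0,"wz": 74.3,"hand": 0},{"x": -0.108,"y": -0.058,"z": 0,"wx": 0,"wy": 0,"wz": 74.3,"hand": 0},{"x": -0.108,"y": -0.058,"z": 0,"wx": 0,"wy": 0,"wz": 74.3,"hand": 0},{"x": -0.108,"y": -0.058,"z": 0,"wx": 0,"wy": 0,"wz": 74.3,"hand": 0},{"x": -0.108,"y": -0.058,"z": 0,"wx": 0,"wy": 0,"wz": 74.3,"hand": 0},{"x": -0.108,"y": -0.058,"z": 0,"wx": 0,"wy": 0,"wz": 74.3,"hand": 0},{"x": -0.108,"y": -0.058,"z": 0,"wx": 0,"wy": 0,"wz": 74.3,"hand": 0},{"x": -0.108,"y": -0.058,"z": 0,"wx": 0,"wy": 0,"wz": 74.3,"hand": 0}], grip_force=10)

```text
time: 43.98
tool_pos: [0.572, 0.228, 0.2232]
tool_rot: [3.141, -0.0, 0.13]
contact_force: [0.5, -0.9, 0.9]
opening: 0.0002
```

>>> move_arm(deltas=[{"x": 0,"y": 0,"z": 0.04,"wx": 0,"wy": 0,"wz": 0,"hand": 0},{"x": 0,"y": 0,"z": 0.09,"wx": 0,"wy": 0,"wz": 0,"hand": 0},{"x": 0,"y": 0,"z": 0.125,"wx": 0,"wy": 0,"wz": 0,"hand": 0},{"x": 0,"y": 0,"z": 0.13,"wx": 0,"wy": 0,"wz": 0,"hand": 0},{"x": 0,"y": 0,"z": 0.13,"wx": 0,"wy": 0,"wz": 0,"hand": 0}])

```text
time: 44.6
tool_pos: [0.5726, 0.2292, 0.0938]
tool_rot: [-3.142, -0.002, 0.132]
contact_force: [0.6, 0.0, 0.5]
opening: 0.0005
```

```bash
python3 -c "
from p import *
plan((.572,.229,.092,7.5),(.63,.2367,.092,7.5))"
```

```text
t 44.6 at [0.5726 0.2292 0.0938] yaw 7.54 F [0.6 0.  0.5] open 0.0005
(0.572, 0.229, 0.092, 7.5) -> x -0.0007 y 0.0002 z 0.0018 wz 0.0
(0.63, 0.2367, 0.092, 7.5) -> x 0.0578 y 0.0001 z 0.0018 wz 0.0
```

Then I'll push 58 mm along +x at about 0.1 m/s, back off and rise.

>>> move_arm(deltas=[{"x": 0.012,"y": 0,"z": 0,"wx": 0,"wy": 0,"wz": 0,"hand": 0},{"x": 0.022,"y": 0,"z": 0,"wx": 0,"wy": 0,"wz": 0,"hand": 0},{"x": 0.032,"y": 0,"z": 0,"wx": 0,"wy": 0,"wz": 0,"hand": 0},{"x": 0.04,"y": 0,"z": 0,"wx": 0,"wy": 0,"wz": 0,"hand": 0},{"x": 0.047,"y": 0,"z": 0,"wx": 0,"wy": 0,"wz": 0,"hand": 0},{"x": 0.053,"y": 0,"z": 0,"wx": 0,"wy": 0,"wz": 0,"hand": 0},{"x": 0.058,"y": 0,"z": 0,"wx": 0,"wy": 0,"wz": 0,"hand": 0},{"x": 0.058,"y": 0,"z": 0,"wx": 0,"wy": 0,"wz": 0,"hand": 0}])

```text
time: 45.6
tool_pos: [0.6297, 0.2371, 0.0926]
tool_rot: [3.142, -0.0, 0.13]
contact_force: [-0.5, -0.9, 0.2]
opening: 0.0002
```

>>> move_arm(deltas=[{"x": -0.03,"y": 0,"z": 0,"wx": 0,"wy": 0,"wz": 0,"hand": 0},{"x": -0.06,"y": 0,"z": -0.02,"wx": 0,"wy": 0,"wz": 0,"hand": 0},{"x": -0.08,"y": 0,"z": -0.07,"wx": 0,"wy": 0,"wz": 0,"hand": 0},{"x": -0.1,"y": 0,"z": -0.12,"wx": 0,"wy": 0,"wz": 0,"hand": 0},{"x": -0.12,"y": -0.05,"z": -0.15,"wx": 0,"wy": 0,"wz": 0,"hand": 0},{"x": -0.13,"y": -0.11,"z": -0.15,"wx": 0,"wy": 0,"wz": 0,"hand": 0},{"x": -0.14,"y": -0.17,"z": -0.15,"wx": 0,"wy": 0,"wz": 0,"hand": 0},{"x": -0.14,"y": -0.2,"z": -0.15,"wx": 0,"wy": 0,"wz": 0,"hand": 0}])

```text
time: 46.6
tool_pos: [0.4627, 0.4199, 0.243]
tool_rot: [-3.141, -0.0, 0.133]
contact_force: [0.5, -0.2, -0.6]
opening: 0.0004
```

```bash
python3 chk.py; python3 -c "
import cv2,numpy as np
a=cv2.imread('pics/t9.png');b=cv2.imread('pics/s9.png')
cv2.imwrite('pics/z10.png',np.hstack([cv2.resize(a[120:300,170:470],(480,288)),cv2.resize(b[170:310,170:330],(320,288))]))"
```

```text
24 [ 0.6496 -0.1498] size [0.0053 0.0416] yaw -88.3
36 [ 0.4477 -0.2121] size [0.0904 0.0349] yaw 15.9
42 [ 0.5933 -0.3294] size [0.0989 0.0413] yaw 14.6
30 [ 0.453  -0.3527] size [0.0274 0.101 ] yaw -2.0
(0.6033226847648621, 0.054474327713251114) (0.09732648730278015, 0.02132769674062729) 81.70378112792969
vise dx,dy 0.000358793384122824 0.0025524138784021127
t 46.7 at [0.463  0.4201 0.2423] yaw 7.71 F [ 0.8  0.4 -0.1] open 0.0005
```

View pics/z10.png

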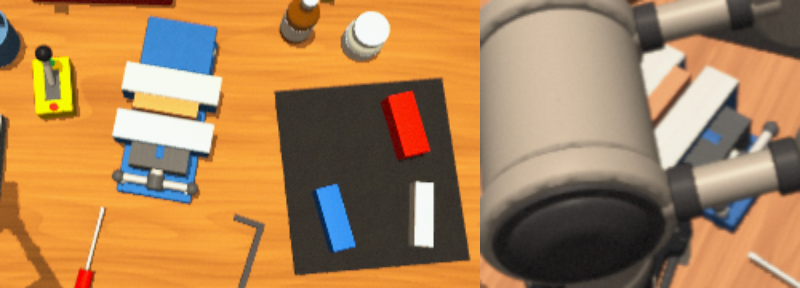

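The toggle's ball is now on the green side (crop at 43,53), bar24 is in the gap and the other three bars are on the mat. I'm handing in.

```bash
python3 -c "
from cell import robot
print(robot.hand_in())"
```

```text
the job is handed in; nothing more can be done
None
```

The job is done and handed in at about 47 s of the 210 s. No verdict came back.

- **Lock parts:** only the padlock was there, lying across the vise gap. It is now in the grey tray.
- **Gauge bars:** bar24 dropped into the gap freely. Bar30 would not go in: it stayed on the chamfers under light pushing from side to side and small turns. Touching its top from above put it at 108.5 mm, where a seated bar would read 97 mm. I did not try bar36 or bar42, since both are thicker.
- **Final state:** bar24 lies seated in the gap, with bar30, bar36 and bar42 flat on the mat. I flipped the toggle last, and its ball is now on the green ON side.

**Checks that were off or disagreed:**
- The last camera check puts bar24 about 2.5 mm off the middle of the jaws along their length. I left it there.
- The side view, and a height worked out from two camera views (102 mm for bar30's top), suggested bar30 might be seated. I went by the touch reading instead.
- The camera measured the gap at about 31.8 mm between the jaws' top edges. That includes the chamfers, so the real opening is about 28 mm.

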